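Put the returned fasteners back in their bins

TASK

Sort the five loose steel fasteners on the counter back into stock: put each one into the bin that has a sample of its kind fixed on its ledge (both nuts, large and small, go in the nuts bin). Set them down on the bin floor, not stacked: nuts and washer flat, the sleeve standing on end, the bolt lying on its side. Leave the tin of screws undisturbed where it stands.

Things in the scene. Friction and masses are not known exactly. Their poses are not given: they have to be found in the camera images.
- nut_large: Large steel hex nut, 46 mm across flats, 53 mm across corners, 24 mm high, 30 mm bore, lying flat. Origin: its centre, 12 mm above what it lies on; z along the bore, +x normal to one of the flats (flats face every 60 degrees). About 0.22 kg.
- nut_small: Small steel hex nut, 30 mm across flats, 35 mm across corners, 16 mm high, 18 mm bore, lying flat. Origin: its centre, 8 mm above what it lies on; z along the bore, +x normal to one of the flats (flats face every 60 degrees). About 0.07 kg.
- bolt: Steel hex bolt lying on its side: head 30 mm across flats, 12.5 mm thick; shank 20 mm diameter, 62 mm long; 74.5 mm overall. Origin: on its axis at mid-length, 13 mm above what it lies on; x level, from head (-x) to shank end (the real axis dips 5 degrees below it); z up. Head's inner face 25 mm, centre of mass 6 mm from the origin, on the head side. About 0.22 kg.
- washer: Heavy flat steel washer, 50 mm outside diameter, 25 mm hole, 10 mm thick, lying flat. Origin: its centre, 5 mm above what it lies on; z along the hole. About 0.11 kg.
- sleeve: Steel spacer sleeve (short tube), 34 mm outside diameter, 20 mm bore, 40 mm tall, standing on end. Origin: its centre, 20 mm above what it stands on; z along the bore. About 0.17 kg.
- bin_nuts: The nuts bin, for nuts of any size. Brown steel open bin, fixed, 118 (x) x 132 (y) x 28 mm high, walls and floor 4 mm (inside 110 x 124, 24 deep). Origin: centre of the open box's underside; z up; +x, away from the robot, towards its 52 x 100 mm ledge, 6 mm high. The four bins, in any order, differ only in the sample fixed on the ledge 85 mm from the origin: here a hex nut, 36 mm across flats, 18 mm high, lying flat.
- bin_bolts: The bolts bin. Brown steel open bin, fixed, 118 (x) x 132 (y) x 28 mm high, walls and floor 4 mm (inside 110 x 124, 24 deep). Origin: centre of the open box's underside; z up; +x, away from the robot, towards its 52 x 100 mm ledge, 6 mm high. The four bins, in any order, differ only in the sample fixed on the ledge 85 mm from the origin: here a hex bolt, 68 mm long, lying along the ledge (head to the bin's -y side), up to 22 mm high.
- bin_washers: The washers bin. Brown steel open bin, fixed, 118 (x) x 132 (y) x 28 mm high, walls and floor 4 mm (inside 110 x 124, 24 deep). Origin: centre of the open box's underside; z up; +x, away from the robot, towards its 52 x 100 mm ledge, 6 mm high. The four bins, in any order, differ only in the sample fixed on the ledge 85 mm from the origin: here a flat washer, 40 mm across, 8 mm thick.
- bin_sleeves: The sleeves bin. Brown steel open bin, fixed, 118 (x) x 132 (y) x 28 mm high, walls and floor 4 mm (inside 110 x 124, 24 deep). Origin: centre of the open box's underside; z up; +x, away from the robot, towards its 52 x 100 mm ledge, 6 mm high. The four bins, in any order, differ only in the sample fixed on the ledge 85 mm from the origin: here a short tube, 26 mm across, standing 30 mm tall.
- tin: Open round aluminium tin of small brass screws standing among the loose pieces, 60 mm diameter, 35 mm high, loose, about 0.3 kg: it is to be left where it stands. Origin: centre of its underside, z up.
Mind the look-alikes: they are no part of the job. What is shaped like the nut_large but red is not meant.

How it is judged:
By the outcome, as a careful person would: the job done as asked, in the order asked, and still so for the second after the job is handed in, with the robot touching nothing.
It also fails if it takes over 125 s, if anything falls off the work surface, if the arm or the gripper's body presses on something with over 40 N, if the wrist force passes 120 N, or if a joint passes its speed limit or range.

ROBOT

A 7-joint arm with a two-finger parallel gripper is mounted at the origin on the work surface. World frame = base frame: x ahead of the robot, y to its left, z up, the work surface at z = 0. Lengths are in m, angles in degrees, forces in N, time in s.
With the tool pointing down it reaches from about 0.425 to 0.875 m from the base axis. Payload 4.7 kg.
Tool frame: the origin (TCP) lies midway between the tips of the shut fingers; the grasp point (between the pads) lies env.grip_point_offset behind it (env.grip_point_offset is the distance from the TCP to the grasp point, in m); x points along the fingers, y is the direction in which the jaws open and shut, and the axes are right-handed (so a half turn about x gives the same grasp; the last joint's range is limited). The gripper opens to 87 mm and grips with 3 to 60 N. Pads are 19 mm wide; open, the fingers measure 117 mm over their backs; the gripper's body (75 mm by 190 mm) begins 51 mm behind the grasp point.
Start: joints at [74.949, 18.392, -4.016, 83.108, 1.295, 78.541, -3.26], TCP at [0.178, -0.625, 0.223] pointing down, gripper open.
Joint ranges: [-163.93, 163.93], [-17.29, 119.83], [-79.2, 71.16], [3.27, 140.29], [-89.18, 269.18], [5.43, 117.66], [-154.24, 154.24]. Speed limits (degrees/s): [147.25, 147.25, 180, 180, 180, 180, 180].

INTERFACE

Orientations are given as [roll, pitch, yaw] about the fixed x, y, z axes, in that order (R = Rz(yaw) Ry(pitch) Rx(roll)).
In Python, from cell import readout, read_camera, camera_params, sign_off, spot_in, pinpoint, env gives the robot as it stands.
- The arm moves only by the shell command python3 -m pendant 'ROWS' [OPENING] [FORCE]. ROWS is a JSON object of lists of equal length, an entry for each row: "xyz": the shift along the world's x, y, z in m, a list of three; "turn": the turn about the world's z in rad. A call has 1 to 10 rows; each row shifts and turns the pose as measured when the row begins; what a row does not reach is not made up. A row lasts 1/8 s, in which the tool goes at most 62.5 mm and 10.7 degrees, less where a joint would pass 70% of its speed; a pose out of reach is approached as far as the arm can. A call is refused whole if a number of a shift passes 0.0625 or a number of a turn 0.188, either way. A call with a gripper value outside its range is refused whole. OPENING is the opening, from 0 (shut) to 1 (fully open), set as the call begins (- or left out, the last holds). The fingers move at their own pace and stop on an object; FORCE is the grip in N (left out, the last holds). Time passes only in rows, so rows that do not move let the fingers close. It gives the time, the measured TCP pose, the force and the opening at its end, in the units of the state.
- readout.get_obs(): the state, without advancing time (a new reading comes with each control period).
- read_camera(name): name is "scene" or "top" or "wrist"; returns the picture (384x512x3 uint8, red, green, blue); there is no depth.
- camera_params(name): a dict with "fx", "fy", "cx", "cy" (pixels), "rvec" (rotation vector, rad) and "tvec" (3), from world to camera coordinates, as OpenCV has them; the wrist camera has in their place "hand_eye" (4x4, takes a point from camera to tool coordinates, whose origin is the TCP and whose axes are the tool frame's). Camera axes: x right, y down, z forward; pixel columns grow to the right and rows downward; lengths in m; the calibration is good to about 2 mm. The wrist camera is an equidistant fisheye: a pixel r from the principal point sees the ray r / f radians off the axis. A picture is of the moment at which its call begins: read the wrist's pose just before it. camera_params takes no time and is no camera call.
- sign_off(): hands the job in, once; it reports no verdict.
Trained networks look in the newest picture that a camera, given by its name, has taken for a name from the list of things; names that differ only in an ending like _2 or _b are one class to them, and where a whole thing is asked for, a point or a joint stands for the part that bears it (a point fixed in the world has none). Each returns a list of dicts, best first, with "score" (0 to 1); they miss things now and then, are a little off and sometimes report something else, mostly with a low value. They report only what shows in the picture. A call takes as long as a camera call. They do not tell look-alikes from the thing itself.
- spot_in(camera, name): "at" ([x, y, z] in m, in the coordinates of the camera as it stood for that picture, good to about 4 mm: the middle of the surface that is visible of it).
- pinpoint(camera, name): "at" ([x, y, z] in m, in the coordinates of the camera as it stood for that picture, good to about 4 mm: a listed point, or the origin of a listed thing).
The state is a dict: "time_s": time; "qpos": joint angles; "joint_velocities": joint speeds; "effort": joint torques, N m; "tool_pos": TCP position; "tool_rot": TCP orientation; "force": force on the tool from outside, world axes, zero at the start; "wrist_torque": the same for the moment, N m; "grip_width": finger opening in m.
Only numpy, scipy, OpenCV 4.12 (cv2) and the standard library are available. Lean on these libraries where they do the work, as an engineer would, in place of code of your own. Each camera call takes 0.05 s, during which the arm holds its last target.

## Working session

There is one attempt and no reset: what is moved stays moved. The work goes in short steps, Python scripts to look and compute and a shell command to move; the robot and the scene stay as the last step left them, time stands still between calls to the robot, and variables do not carry over. Pictures are saved under pics/ and viewed, and the job is handed in when it is done.

```bash
ls; mkdir -p pics; python3 - <<'E'
from cell import *
import cv2
print(readout.get_obs()); print(env.grip_point_offset)
for n in ["scene","top","wrist"]:
    im=read_camera(n); cv2.imwrite(f"pics/{n}0.png",im[:,:,::-1]); print(n,camera_params(n))
E
```

```text
pics
{'time_s': 0.0, 'qpos': array([74.95009743, 18.43839743, -4.0154166 , 83.17527353,  1.29524313,
       78.54167162, -3.25775292]), 'joint_velocities': array([ 0.04982889, -0.00453214, -0.01653906, -0.00010801, -0.02108255,
        0.01524707, -0.05225895]), 'effort': array([ 4.71169369e-04, -4.91298938e+01, -4.03821375e-01, -3.12528920e+01,
       -6.40775403e-02,  4.35592909e-02,  1.48785712e-04]), 'tool_pos': array([ 0.17740662, -0.6247363 ,  0.22146576]), 'tool_rot': array([-86.82202649,  89.8897462 , 109.03982048]), 'force': array([-0.2168433 , -0.41437189,  0.33944485]), 'wrist_torque': array([ 0.01716784,  0.04691489, -0.06407514]), 'grip_width': 0.08701567713339026}
0.0187
scene {'fx': 461.86097244035136, 'fy': 461.86097244035136, 'cx': 263.0660001997302, 'cy': 188.5634514935456, 'rvec': array([ 2.03592316,  1.60076379, -0.54947276]), 'tvec': array([-0.13260336, -0.3398737 ,  1.36757306])}
top {'fx': 489.7716716728966, 'fy': 489.7716716728966, 'cx': 253.09897010908708, 'cy': 190.11264895690442, 'rvec': array([ 2.19628762, -2.16712787,  0.04834868]), 'tvec': array([2.25107775e-05, 4.83563468e-01, 1.05924461e+00])}
wrist {'fx': 297.3186396354542, 'fy': 297.3186396354542, 'cx': 254.92347037992246, 'cy': 188.7942048701163, 'hand_eye': array([[ 1.85863189e-03, -2.87555155e-01,  9.57762276e-01,
        -1.62226024e-01],
       [ 9.99998141e-01,  4.36344343e-05, -1.92749410e-03,
         9.75735375e-04],
       [ 5.12469448e-04,  9.57764079e-01,  2.87554702e-01,
        -7.74098970e-02],
       [ 0.00000000e+00,  0.00000000e+00,  0.00000000e+00,
         1.00000000e+00]])}
```

View pics/scene0.png

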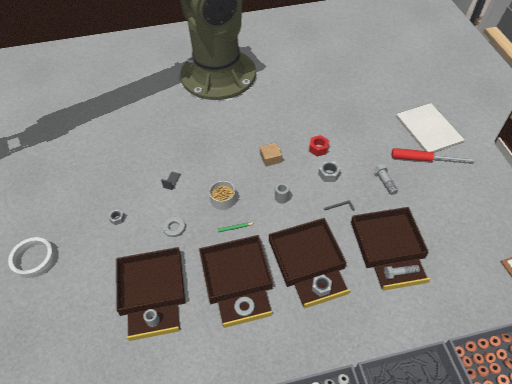

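View pics/top0.png

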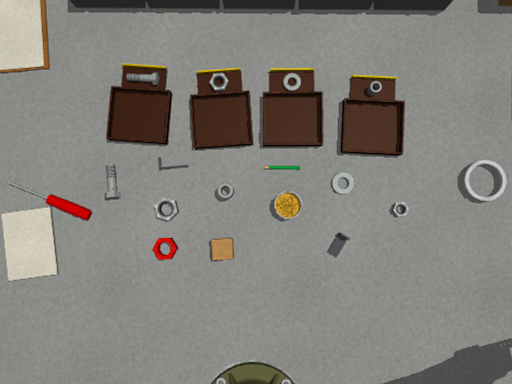

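View pics/wrist0.png

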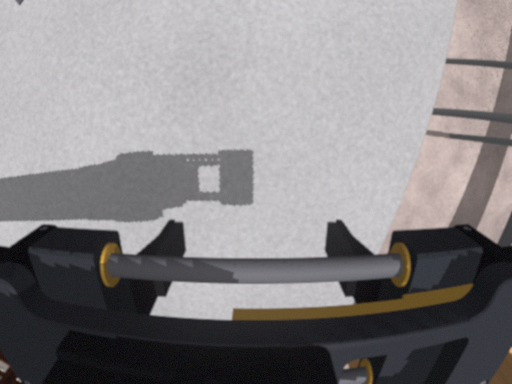

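The top view shows the bolt at (111,182), the large nut at (166,209), the sleeve at (225,190), the washer at (343,183), the small nut at (400,209) and the tin at (287,206). The red look-alike is at (165,248). The bins from left to right are bolts, nuts, washers and sleeves. Next I'll locate everything with the networks and by my own pixel projection.

```bash
cat > h.py <<'E'
from cell import *
import cv2, numpy as np
from scipy.spatial.transform import Rotation as Ro
def ext(n):
    p=camera_params(n); return p,Ro.from_rotvec(p['rvec']).as_matrix(),np.array(p['tvec'])
def toworld(n,a):
    p,R,t=ext(n); return R.T@(np.array(a)-t)
def pix2w(n,u,v,z):
    p,R,t=ext(n); d=R.T@np.array([(u-p['cx'])/p['fx'],(v-p['cy'])/p['fy'],1]); c=-R.T@t
    return c+d*(z-c[2])/d[2]
def w2pix(n,X):
    p,R,t=ext(n); q=R@np.array(X)+t; return p['fx']*q[0]/q[2]+p['cx'],p['fy']*q[1]/q[2]+p['cy']
def wT():
    o=readout.get_obs(); T=np.eye(4); T[:3,:3]=Ro.from_euler('xyz',o['tool_rot'],degrees=True).as_matrix(); T[:3,3]=o['tool_pos']
    return T@camera_params('wrist')['hand_eye']
def wpix2w(T,u,v,z):
    p=camera_params('wrist'); x=(u-p['cx'])/p['fx'];y=(v-p['cy'])/p['fy'];r=np.hypot(x,y)
    d=np.array([x/r*np.sin(r),y/r*np.sin(r),np.cos(r)]); d=T[:3,:3]@d; c=T[:3,3]; return c+d*(z-c[2])/d[2]
def w2wpix(T,X):
    p=camera_params('wrist'); q=T[:3,:3].T@(np.array(X)-T[:3,3]); th=np.arctan2(np.hypot(q[0],q[1]),q[2]); k=th/np.hypot(q[0],q[1])
    return p['fx']*k*q[0]+p['cx'],p['fy']*k*q[1]+p['cy']
E
python3 - <<'E'
from h import *
np.set_printoptions(precision=4,suppress=True)
for c in ['top','scene']:
    for n in ['nut_large','nut_small','bolt','washer','sleeve','tin','bin_nuts','bin_bolts','bin_washers','bin_sleeves']:
        print(c,n,[(round(d['score'],2),toworld(c,d['at']).round(3).tolist()) for d in pinpoint(c,n)[:3]])
for n,u,v,z in [('bolt',111,182,.013),('nutL',166,209,.02),('sleeve',225,190,.03),('washer',343,183,.008),('nutS',400,209,.012),('tin',287,206,.03)]:
    print(n,pix2w('top',u,v,z))
print(readout.get_obs()['time_s'])
im=read_camera('top')
a=cv2.resize(im[150:260,90:250],None,fx=5,fy=5,interpolation=cv2.INTER_CUBIC);b=cv2.resize(im[150:260,265:425],None,fx=5,fy=5,interpolation=cv2.INTER_CUBIC)
cv2.imwrite('pics/a.png',a[:,:,::-1]);cv2.imwrite('pics/b.png',b[:,:,::-1])
E
```

```text
top nut_large [(0.89, [0.356, 0.197, 0.008]), (0.69, [0.44, 0.193, 0.009])]
top nut_small [(0.54, [0.449, -0.318, 0.008])]
top bolt [(0.56, [0.499, 0.32, 0.01])]
top washer [(0.64, [0.5, 0.32, 0.012]), (0.6, [0.499, -0.185, 0.005]), (0.26, [0.646, 0.261, -0.005])]
top sleeve [(0.62, [0.479, 0.07, 0.017])]
top tin [(0.98, [0.453, -0.071, 0.001])]
top bin_nuts [(0.81, [0.639, 0.079, -0.006])]
top bin_bolts [(0.72, [0.646, 0.264, -0.005])]
top bin_washers [(0.71, [0.644, -0.082, -0.003])]
top bin_sleeves [(0.62, [0.627, -0.252, 0.001])]
scene nut_large [(0.63, [0.353, 0.197, 0.009]), (0.62, [0.443, 0.196, 0.01])]
scene nut_small [(0.54, [0.45, -0.315, 0.008])]
scene bolt [(0.85, [0.5, 0.32, 0.014])]
scene washer [(0.7, [0.503, -0.19, 0.005])]
scene sleeve [(0.55, [0.479, 0.066, 0.015])]
scene tin [(0.89, [0.455, -0.068, -0.003])]
scene bin_nuts []
scene bin_bolts [(0.59, [0.643, 0.263, 0.002])]
scene bin_washers [(0.75, [0.645, -0.077, 0.002])]
scene bin_sleeves [(0.76, [0.628, -0.255, 0.002]), (0.18, [0.503, -0.195, 0.009])]
bolt [0.4976 0.3209 0.013 ]
nutL [0.4394 0.1961 0.02  ]
sleeve [0.4821 0.067  0.03  ]
washer [ 0.5022 -0.1912  0.008 ]
nutS [ 0.4465 -0.3147  0.012 ]
tin [ 0.4492 -0.0673  0.03  ]
1.15
```

View pics/a.png

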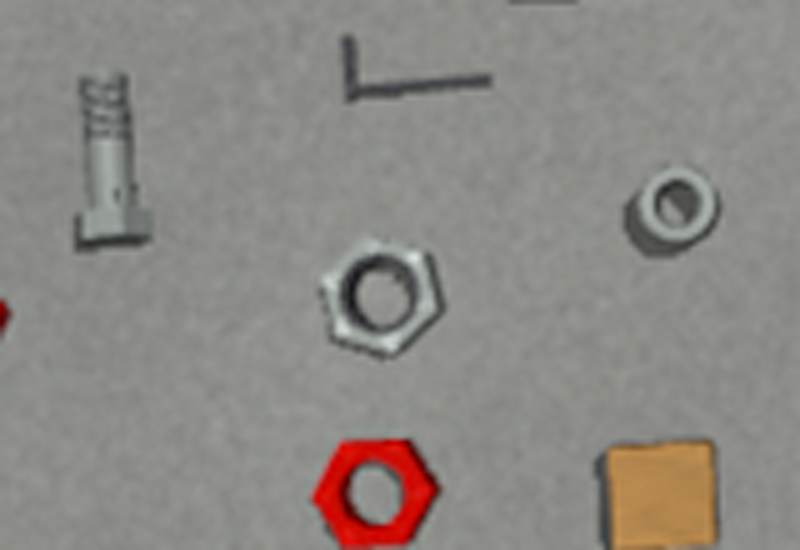

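View pics/b.png

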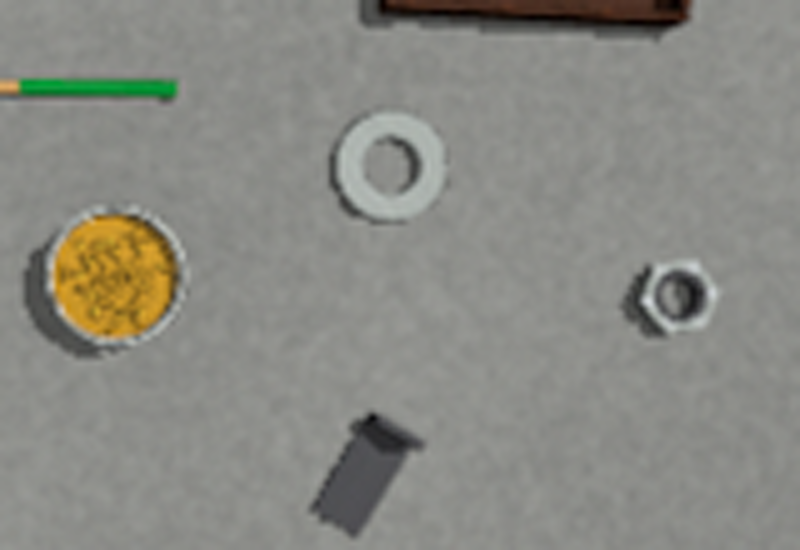

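```bash
cat >> h.py <<'E'
def st():
    o=readout.get_obs(); R=Ro.from_euler('xyz',o['tool_rot'],degrees=True).as_matrix()
    print('t',round(o['time_s'],2),'tcp',o['tool_pos'].round(4),'jaw yaw',round(np.degrees(np.arctan2(R[1,1],R[0,1])),1),'xax',R[:,0].round(3),'F',o['force'].round(1),'w',round(o['grip_width'],4),'q',o['qpos'].round(0))
def hexang(pts):
    # pts: hull points in plane Nx2 world -> flat-normal yaw mod 60
    c=pts.mean(0); best=None
    for a in np.arange(0,60,.5):
        w=0
        for k in range(3):
            n=np.array([np.cos(np.radians(a+60*k)),np.sin(np.radians(a+60*k))]); s=pts@n; w+=np.ptp(s)
        if best is None or w<best[0]: best=(w,a)
    return best[1],best[0]/3
E
python3 - <<'E'
from h import *
st()
im=read_camera('top'); hsv=cv2.cvtColor(im,cv2.COLOR_RGB2HSV)
print(im[178:190:3,330:345:3].tolist()[0], im[230,300])
for n,X in [('nutL',[.44,.196,.024]),('nutS',[.448,-.315,.016]),('bolt',[.5,.32,.013])]:
    u,v=map(int,w2pix('top',X)); s=24
    g=im[v-s:v+s,u-s:u+s].astype(float); g=cv2.resize(g,None,fx=4,fy=4,interpolation=cv2.INTER_CUBIC).mean(2)
    m=(g>np.median(g)+22).astype(np.uint8)
    cs,_=cv2.findContours(m,cv2.RETR_EXTERNAL,cv2.CHAIN_APPROX_NONE); c=max(cs,key=cv2.contourArea)[:,0]
    P=np.array([pix2w('top',u-s+(a+.5)/4-.5,v-s+(b+.5)/4-.5,X[2])[:2] for a,b in c])
    print(n,len(c),P.min(0),P.max(0),(P.min(0)+P.max(0))/2,hexang(P),cv2.minAreaRect(P.astype(np.float32)*1000))
for b,X in [('bolts',[.645,.263]),('nuts',[.639,.079]),('wash',[.644,-.08]),('slv',[.627,-.253])]:
    u,v=map(int,w2pix('top',X+[.028])); s=45
    m=(hsv[v-s:v+s+5,u-s:u+s,1]>90).astype(np.uint8)
    cs,_=cv2.findContours(m,cv2.RETR_EXTERNAL,cv2.CHAIN_APPROX_NONE); c=max(cs,key=cv2.contourArea)[:,0]
    P=np.array([pix2w('top',u-s+a,v-s+q,.028)[:2] for a,q in c])
    lo=P[P[:,0]<P[:,0].min()+.03]; 
    print(b,cv2.minAreaRect(P.astype(np.float32)*1000))
E
```

```text
t 1.2 tcp [ 0.1776 -0.6253  0.2226] jaw yaw -74.1 xax [-0. -0. -1.] F [0.1 0.1 0.7] w 0.087 q [75. 18. -4. 83.  1. 79. -3.]
[[137, 139, 134], [130, 134, 131], [173, 180, 176], [151, 156, 152], [117, 118, 114]] [144 146 141]
nutL 73 [0.4168656  0.18056418] [0.4289577  0.19782013] [0.42291165 0.18919216] (np.float64(26.0), np.float64(0.013651132668718405)) ((421.81591796875, 187.90121459960938), (6.975937366485596, 19.393775939941406), 25.705543518066406)
nutS 294 [ 0.43143974 -0.33173562] [ 0.46256704 -0.29925529] [ 0.44700339 -0.31549545] (np.float64(9.5), np.float64(0.02989720181272067)) ((447.368896484375, -315.5999755859375), (29.64542007446289, 32.997562408447266), 69.66607666015625)
bolt 116 [0.47683442 0.31716129] [0.50672953 0.32362954] [0.49178197 0.32039542] (np.float64(35.5), np.float64(0.019602897481894605)) ((491.8066101074219, 320.00897216796875), (30.225311279296875, 4.5350341796875), 5.647930145263672)
bolts ((668.77099609375, 258.2919921875), (134.52838134765625, 165.1067352294922), 86.44319152832031)
nuts ((660.6393432617188, 80.7183609008789), (166.31996154785156, 129.93084716796875), 4.853991508483887)
wash ((664.1019287109375, -77.28034210205078), (163.90696716308594, 128.84426879882812), 0.6462066173553467)
slv ((647.718994140625, -251.56878662109375), (132.90016174316406, 163.85116577148438), 87.70764923095703)
```

```bash
python3 -m pendant '{"xyz":[[0.034,0.039,-0.0125],[0.034,0.039,-0.0125],[0.034,0.039,-0.0125],[0.034,0.039,-0.0125],[0.034,0.039,-0.0125],[0.034,0.039,-0.0125],[0.034,0.039,-0.0125],[0.034,0.039,-0.0125]],"turn":[0.0515,0.0515,0.0515,0.0515,0.0515,0.0515,0.0515,0.0515]}' 1 30; python3 - <<'E'
from h import *
st(); T=wT(); im=read_camera('wrist'); cv2.imwrite('pics/w1.png',im[:,:,::-1])
for d in pinpoint('wrist','nut_small')[:2]: print(d['score'],(T@np.r_[d['at'],1])[:3])
print(w2wpix(T,[.4472,-.3153,.016]))
st()
E
```

```text
time_s: 2.25
tool_pos: [0.4523, -0.3085, 0.1222]
tool_rot: [77.2, 89.5, -63.3]
force: [0.3, -0.5, 0.1]
grip_width: 0.087
t 2.25 tcp [ 0.4523 -0.3085  0.1222] jaw yaw -50.4 xax [ 0.004 -0.008 -1.   ] F [ 0.3 -0.5  0.1] w 0.087 q [ 51.  11. -22. 105.   5.  65. -23.]
0.62 [ 0.44648502 -0.31474187  0.00693956]
(np.float64(256.3459183993014), np.float64(193.67890263603462))
t 2.35 tcp [ 0.4553 -0.3024  0.1212] jaw yaw -49.9 xax [ 0.005 -0.003 -1.   ] F [0.1 0.9 0.3] w 0.087 q [ 51.  11. -22. 105.   5.  65. -23.]
```

View pics/w1.png

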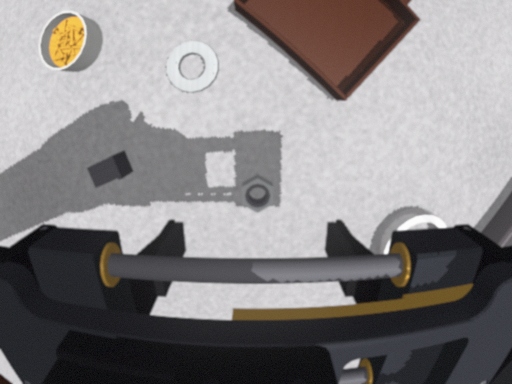

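The wrist view shows the small nut at (258,194), matching my prediction, with its flats facing the jaws. I'm descending now.

```bash
python3 -m pendant '{"xyz":[[-0.0085,-0.0128,-0.03],[0,0,-0.04],[0,0,-0.03],[0,0,-0.005],[0,0,0]],"turn":[0,0,0,0,0]}'; python3 -c "from h import *
st()"
```

```text
time_s: 2.98
tool_pos: [0.448, -0.3168, 0.016]
tool_rot: [99.2, 89.4, -40.6]
force: [-0.2, 0.4, 1.0]
grip_width: 0.0865
t 2.98 tcp [ 0.448  -0.3168  0.016 ] jaw yaw -49.8 xax [ 0.008 -0.007 -1.   ] F [-0.2  0.4  1. ] w 0.0865 q [ 51.  18. -21. 110.   8.  53. -24.]
```

```bash
python3 -m pendant '{"xyz":[[-0.001,0.001,-0.007],[0,0,-0.006],[0,0,0]],"turn":[0,0,0]}'; python3 -m pendant '{"xyz":[[0,0,0],[0,0,0],[0,0,0],[0,0,0]],"turn":[0,0,0,0]}' 0 40;  python3 -c "from h import *
st()"
```

```text
time_s: 3.35
tool_pos: [0.4486, -0.3173, 0.0052]
tool_rot: [98.9, 89.1, -40.9]
force: [0.6, 0.5, -0.5]
grip_width: 0.0872
time_s: 3.85
tool_pos: [0.4492, -0.3176, 0.006]
tool_rot: [99.2, 89.0, -40.6]
force: [-0.3, -0.3, 0.1]
grip_width: 0.055
t 3.85 tcp [ 0.4492 -0.3176  0.006 ] jaw yaw -49.8 xax [ 0.013 -0.011 -1.   ] F [-0.3 -0.3  0.1] w 0.055 q [ 50.  19. -21. 110.   9.  51. -24.]
```

```bash
python3 -m pendant '{"xyz":[[0,0,-0.002],[0,0,0],[0,0,0],[0,0,0],[0,0,0]],"turn":[0,0,0,0,0]}' 0 40;  python3 -m pendant '{"xyz":[[0,0,0.03],[0,0,0.04],[0,0,0.03],[0,0,0]],"turn":[0,0,0,0]}'; python3 -c "from h import *
st()
T=wT(); im=read_camera('wrist'); cv2.imwrite('pics/w2.png',im[:,:,::-1])"
```

```text
time_s: 4.47
tool_pos: [0.4492, -0.3176, 0.0038]
tool_rot: [99.0, 89.1, -40.8]
force: [0.2, 0.3, 0.8]
grip_width: 0.0296
time_s: 4.97
tool_pos: [0.4479, -0.3166, 0.1052]
tool_rot: [99.4, 89.2, -40.4]
force: [0.1, -0.2, -1.0]
grip_width: 0.0293
t 4.97 tcp [ 0.4479 -0.3166  0.1052] jaw yaw -49.8 xax [ 0.01  -0.009 -1.   ] F [ 0.1 -0.2 -1. ] w 0.0293 q [ 52.  12. -22. 106.   5.  62. -21.]
```

View pics/w2.png

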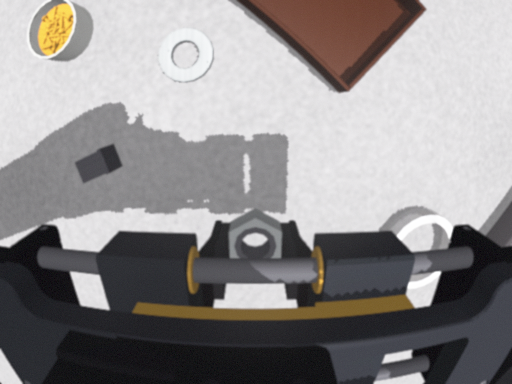

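```bash
python3 -m pendant '{"xyz":[[0.0242,0.0442,0],[0.0242,0.0442,0],[0.0242,0.0442,0],[0.0242,0.0442,0],[0.0242,0.0442,0],[0.0242,0.0442,0],[0.0242,0.0442,0],[0.0242,0.0442,0],[0.0242,0.0442,0]],"turn":[-0.0685,-0.0685,-0.0685,-0.0685,-0.0685,-0.0685,-0.0685,-0.0685,-0.0685]}'; python3 -m pendant '{"xyz":[[0,0,0]],"turn":[0]}'; python3 - <<'E'
from h import *
st()
T=wT(); im=read_camera('wrist')
for x,y in [(-59,-66),(-59,66),(59,66),(59,-66)]:
    a=np.radians(4.9); X=[.639+(x*np.cos(a)-y*np.sin(a))/1e3,.079+(x*np.sin(a)+y*np.cos(a))/1e3,.028]
    u,v=w2wpix(T,X); im=im.copy(); cv2.circle(im,(int(u),int(v)),3,(0,255,0),1)
cv2.imwrite('pics/w3.png',im[:,:,::-1])
for d in pinpoint('wrist','bin_nuts')[:2]: print(d['score'],(T@np.r_[d['at'],1])[:3])
E
```

```text
time_s: 6.15
tool_pos: [0.6569, 0.0887, 0.0848]
tool_rot: [1.9, 88.8, -175.1]
force: [-0.1, -0.1, -1.2]
grip_width: 0.0298
time_s: 6.28
tool_pos: [0.6561, 0.0955, 0.0823]
tool_rot: [-8.5, 88.6, 174.9]
force: [-0.4, 0.6, -0.1]
grip_width: 0.0294
t 6.28 tcp [0.6561 0.0955 0.0823] jaw yaw -86.6 xax [-0.024  0.002 -1.   ] F [-0.4  0.6 -0.1] w 0.0294 q [  11.   29.  -28.   88.   14.   68. -107.]
0.86 [0.63649552 0.07863769 0.00273784]
```

View pics/w3.png

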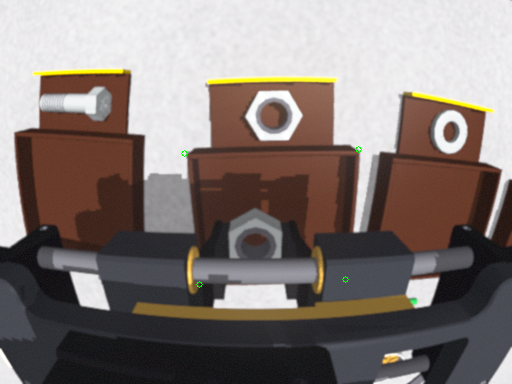

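```bash
python3 -m pendant '{"xyz":[[0.009,-0.014,0],[0,0,0],[0,0,-0.02]],"turn":[0.02,0,0]}';  python3 -c "from h import *
st()"
```

```text
time_s: 6.75
tool_pos: [0.6636, 0.0704, 0.0604]
tool_rot: [7.4, 88.5, -168.6]
force: [-0.2, 0.2, 0.3]
grip_width: 0.0296
t 6.75 tcp [0.6636 0.0704 0.0604] jaw yaw -86.0 xax [-0.026 -0.005 -1.   ] F [-0.2  0.2  0.3] w 0.0296 q [  12.   31.  -27.   88.   15.   66. -104.]
```

```bash
python3 -m pendant '{"xyz":[[0.001,0.010,-0.02],[0,0,-0.016],[0,0,-0.006],[0,0,0]],"turn":[0.015,0,0,0]}';  python3 -c "from h import *
st()"
```

```text
time_s: 7.25
tool_pos: [0.6605, 0.0813, 0.0109]
tool_rot: [5.1, 88.0, -169.9]
force: [-0.1, 0.5, 0.3]
grip_width: 0.0296
t 7.25 tcp [0.6605 0.0813 0.0109] jaw yaw -85.0 xax [-0.034 -0.006 -0.999] F [-0.1  0.5  0.3] w 0.0296 q [  11.   34.  -27.   90.   16.   62. -106.]
```

```bash
python3 -m pendant '{"xyz":[[0.004,0,-0.001],[0,0,-0.0015],[0,0,0]],"turn":[0,0,0]}';  python3 -c "from h import *
st()"
```

```text
time_s: 7.62
tool_pos: [0.6662, 0.0814, 0.0098]
tool_rot: [5.8, 88.2, -169.3]
force: [-0.3, 1.0, 0.6]
grip_width: 0.0291
t 7.62 tcp [0.6662 0.0814 0.0098] jaw yaw -85.0 xax [-0.031 -0.006 -1.   ] F [-0.3  1.   0.6] w 0.0291 q [  10.   35.  -27.   89.   17.   62. -105.]
```

```bash
python3 -m pendant '{"xyz":[[0,0,-0.002],[0,0,-0.001],[0,0,0]],"turn":[0,0,0]}';  python3 -c "from h import *
st()"
```

```text
time_s: 8.0
tool_pos: [0.6668, 0.0813, 0.0084]
tool_rot: [6.7, 88.3, -168.3]
force: [-0.2, -0.7, -1.3]
grip_width: 0.0297
t 8.0 tcp [0.6668 0.0813 0.0084] jaw yaw -85.1 xax [-0.029 -0.006 -1.   ] F [-0.2 -0.7 -1.3] w 0.0297 q [  10.   35.  -27.   89.   17.   62. -106.]
```

```bash
python3 -m pendant '{"xyz":[[0,0,-0.0005],[0,0,0],[0,0,0],[0,0,0],[0,0,0.02],[0,0,0.04],[0,0,0.04],[0,0,0.02],[0,0,0]],"turn":[0,0,0,0,0,0,0,0,0]}' 0.6;  python3 - <<'E'
from h import *
st()
T=wT(); im=read_camera('wrist'); cv2.imwrite('pics/w4.png',im[:,:,::-1])
E
```

```text
time_s: 9.12
tool_pos: [0.6669, 0.0817, 0.135]
tool_rot: [6.4, 88.4, -168.6]
force: [0.3, 0.5, -0.3]
grip_width: 0.0521
t 9.12 tcp [0.6669 0.0817 0.135 ] jaw yaw -85.0 xax [-0.027 -0.005 -1.   ] F [ 0.3  0.5 -0.3] w 0.0521 q [  12.   28.  -29.   84.   13.   74. -103.]
```

View pics/w4.png

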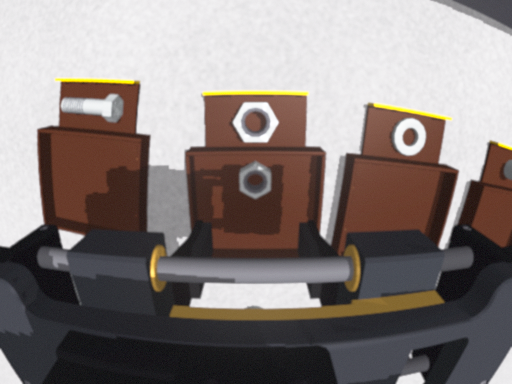

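The small nut now lies flat in the nuts bin at (255,180). Next is the large nut.

```bash
python3 -m pendant '{"xyz":[[-0.037,0.019,0],[-0.037,0.019,0],[-0.037,0.019,0],[-0.037,0.019,0],[-0.037,0.019,0],[-0.033,0.015,0],[0,0,0],[0,0,0]],"turn":[0,0,0,0,0,0,0,0]}' 1;  python3 - <<'E'
from h import *
st()
T=wT(); im=read_camera('wrist'); cv2.imwrite('pics/w5.png',im[:,:,::-1])
for d in pinpoint('wrist','nut_large')[:3]: print(d['score'],(T@np.r_[d['at'],1])[:3])
E
```

```text
time_s: 10.18
tool_pos: [0.4337, 0.1895, 0.1193]
tool_rot: [6.8, 87.1, -168.4]
force: [0.6, -0.1, 0.1]
grip_width: 0.087
t 10.18 tcp [0.4337 0.1895 0.1193] jaw yaw -85.2 xax [-0.05  -0.01  -0.999] F [ 0.6 -0.1  0.1] w 0.087 q [   9.    6.  -37.  111.    3.   67. -114.]
0.93 [0.35539674 0.19781033 0.00986247]
0.56 [0.44179937 0.19577924 0.0138461 ]
0.56 [0.47973533 0.06913126 0.01703405]
```

View pics/w5.png

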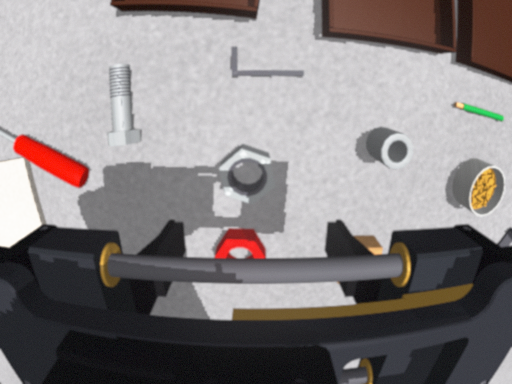

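The tool has picked up about 3° of tilt. A half turn reverses its direction, so later drift should cancel it. The flats also line up at that yaw.

```bash
python3 -m pendant '{"xyz":[[0,0,0],[0,0,0],[0,0,0],[0,0,0],[0,0,0],[0,0,0],[0,0,0],[0,0,0],[0,0,0]],"turn":[0.18,0.18,0.18,0.18,0.18,0.18,0.18,0.18,0.18]}';  python3 -c "from h import *
st()"
```

```text
time_s: 11.4
tool_pos: [0.4416, 0.1846, 0.1169]
tool_rot: [-0.3, 87.2, -80.4]
force: [0.1, -0.2, -0.5]
grip_width: 0.087
t 11.4 tcp [0.4416 0.1846 0.1169] jaw yaw 9.8 xax [ 0.008 -0.049 -0.999] F [ 0.1 -0.2 -0.5] w 0.087 q [ 14.   6. -43. 113.   7.  65. -23.]
```

```bash
python3 -m pendant '{"xyz":[[0,0.011,0.005],[0,0,0],[0,0,0],[0,0,0],[0,0,0],[0,0,0],[0,0,0],[0,0,0],[0,0,0],[0,0,0]],"turn":[0.17,0.17,0.17,0.17,0.17,0.17,0.17,0.17,0.17,0]}';  python3 - <<'E'
from h import *
st()
T=wT(); im=read_camera('wrist'); cv2.imwrite('pics/w6.png',im[:,:,::-1])
for d in pinpoint('wrist','nut_large')[:3]: print(d['score'],(T@np.r_[d['at'],1])[:3])
print(w2wpix(T,[.4415,.1957,.024]))
E
```

```text
time_s: 12.65
tool_pos: [0.4498, 0.1905, 0.1204]
tool_rot: [5.0, 87.5, 14.4]
force: [0.2, -0.2, -0.9]
grip_width: 0.087
t 12.65 tcp [0.4498 0.1905 0.1204] jaw yaw 99.5 xax [ 0.042  0.011 -0.999] F [ 0.2 -0.2 -0.9] w 0.087 q [ 20.   4. -48. 113.   4.  61.  70.]
0.97 [0.44538671 0.1934909  0.01287743]
0.95 [0.35417245 0.19909804 0.01314029]
(np.float64(262.5743664856919), np.float64(179.84755905648166))
```

View pics/w6.png

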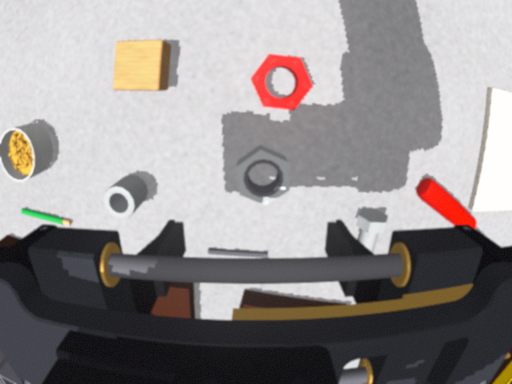

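```bash
python3 -m pendant '{"xyz":[[-0.0075,0.0045,-0.03],[0,0,-0.04],[0,0,-0.03],[0,0,0],[0,0,0]],"turn":[0,0,0,0,0]}'; python3 -c "from h import *
st()"
```

```text
time_s: 13.38
tool_pos: [0.4444, 0.1961, 0.0197]
tool_rot: [6.5, 87.3, 15.2]
force: [-0.3, 0.4, -0.3]
grip_width: 0.087
t 13.38 tcp [0.4444 0.1961 0.0197] jaw yaw 98.7 xax [ 0.046  0.013 -0.999] F [-0.3  0.4 -0.3] w 0.087 q [ 16.  13. -46. 119.  14.  50.  61.]
```

```bash
python3 -m pendant '{"xyz":[[-0.002,-0.001,-0.01],[0,0,-0.004],[0,0,0],[0,0,0],[0,0,0],[0,0,0],[0,0,0],[0,0,0]],"turn":[0,0,0,0,0,0,0,0]}' 0 45; python3 -c "from h import *
st()"
```

```text
time_s: 14.38
tool_pos: [0.4449, 0.1957, 0.0078]
tool_rot: [5.7, 86.9, 14.3]
force: [0.4, -0.0, -1.4]
grip_width: 0.046
t 14.38 tcp [0.4449 0.1957 0.0078] jaw yaw 98.6 xax [ 0.052  0.013 -0.999] F [ 0.4 -0.  -1.4] w 0.046 q [ 15.  14. -46. 120.  15.  48.  59.]
```

```bash
python3 -m pendant '{"xyz":[[0,0,0.02],[0,0,0.03],[0,0,0.03],[0,0,0.01],[0,0,0]],"turn":[0,0,0,0,0]}'; python3 -c "from h import *
st()"
python3 -m pendant '{"xyz":[[0.024,-0.017,0],[0.024,-0.017,0],[0.024,-0.017,0],[0.024,-0.017,0],[0.024,-0.017,0],[0.024,-0.017,0],[0.0235,-0.017,0],[0,0,0],[0,0,0]],"turn":[-0.01,-0.01,-0.01,-0.01,-0.01,-0.01,0,0,0]}'; python3 - <<'E'
from h import *
st()
T=wT(); im=read_camera('wrist'); cv2.imwrite('pics/w7.png',im[:,:,::-1])
E
```

```text
time_s: 15.0
tool_pos: [0.4414, 0.1937, 0.0973]
tool_rot: [4.7, 87.4, 13.3]
force: [-0.5, 0.5, -3.4]
grip_width: 0.0465
t 15.0 tcp [0.4414 0.1937 0.0973] jaw yaw 98.6 xax [ 0.045  0.011 -0.999] F [-0.5  0.5 -3.4] w 0.0465 q [ 20.   5. -49. 116.   5.  58.  68.]
time_s: 16.12
tool_pos: [0.6036, 0.0689, 0.0796]
tool_rot: [11.3, 88.8, 16.5]
force: [-0.0, 1.1, -1.7]
grip_width: 0.0461
t 16.12 tcp [0.6036 0.0689 0.0796] jaw yaw 95.2 xax [ 0.02   0.006 -1.   ] F [-0.   1.1 -1.7] w 0.0461 q [ 23.  23. -39.  99.  16.  62.  74.]
```

View pics/w7.png

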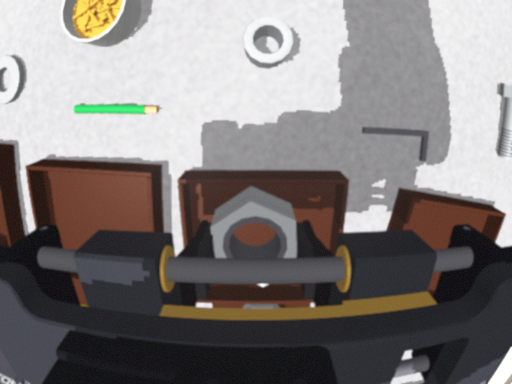

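```bash
python3 -m pendant '{"xyz":[[0.007,0.008,-0.02],[0,0,-0.02],[0,0,-0.015],[0,0,-0.005],[0,0,0]],"turn":[0,0,0,0,0]}'; python3 -c "from h import *
st()"
```

```text
time_s: 16.8
tool_pos: [0.615, 0.0772, 0.0232]
tool_rot: [-1.2, 88.1, 4.1]
force: [1.3, 0.3, -1.3]
grip_width: 0.0455
t 16.8 tcp [0.615  0.0772 0.0232] jaw yaw 95.3 xax [ 0.033  0.002 -0.999] F [ 1.3  0.3 -1.3] w 0.0455 q [ 21.  28. -38. 100.  20.  57.  71.]
```

```bash
python3 -m pendant '{"xyz":[[-0.004,0,-0.005],[0,0,-0.004],[0,0,-0.001],[0,0,0]],"turn":[0,0,0,0]}'; python3 -c "from h import *
st()"
```

```text
time_s: 17.3
tool_pos: [0.6182, 0.0777, 0.0198]
tool_rot: [-2.7, 87.2, 2.6]
force: [1.4, 0.5, -0.5]
grip_width: 0.0455
t 17.3 tcp [0.6182 0.0777 0.0198] jaw yaw 95.3 xax [ 0.05   0.002 -0.999] F [ 1.4  0.5 -0.5] w 0.0455 q [ 20.  28. -37. 101.  21.  55.  70.]
```

```bash
python3 -m pendant '{"xyz":[[0,0,0.015],[0,0,0.02],[0,0,0]],"turn":[0,0,0]}'; python3 - <<'E'
from h import *
st()
T=wT(); im=read_camera('wrist'); cv2.imwrite('pics/w8.png',im[:,:,::-1])
im=read_camera('top');cv2.imwrite('pics/t8.png',cv2.resize(im[60:220,80:280],None,fx=4,fy=3.75)[:,:,::-1])
im=read_camera('scene');cv2.imwrite('pics/s8.png',cv2.resize(im[130:310,230:430],None,fx=4,fy=3.3)[:,:,::-1])
E
```

```text
time_s: 17.68
tool_pos: [0.6155, 0.0775, 0.0553]
tool_rot: [-3.0, 87.4, 2.4]
force: [0.1, 1.0, -3.0]
grip_width: 0.0456
t 17.68 tcp [0.6155 0.0775 0.0553] jaw yaw 95.3 xax [ 0.045  0.002 -0.999] F [ 0.1  1.  -3. ] w 0.0456 q [ 22.  25. -39.  99.  19.  59.  72.]
```

View pics/w8.png

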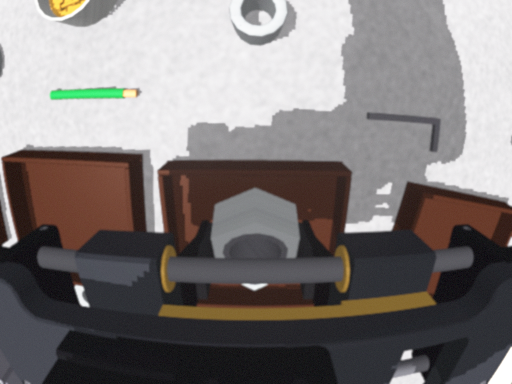

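View pics/s8.png

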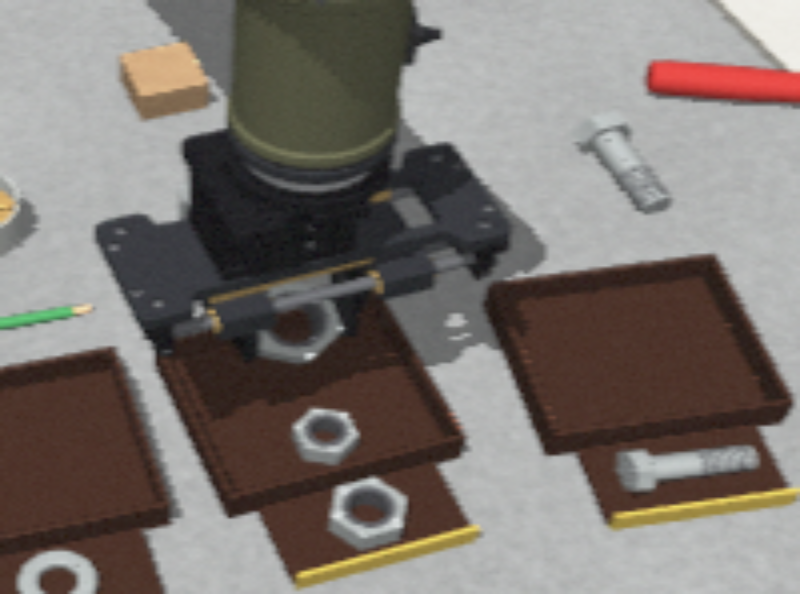

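View pics/t8.png

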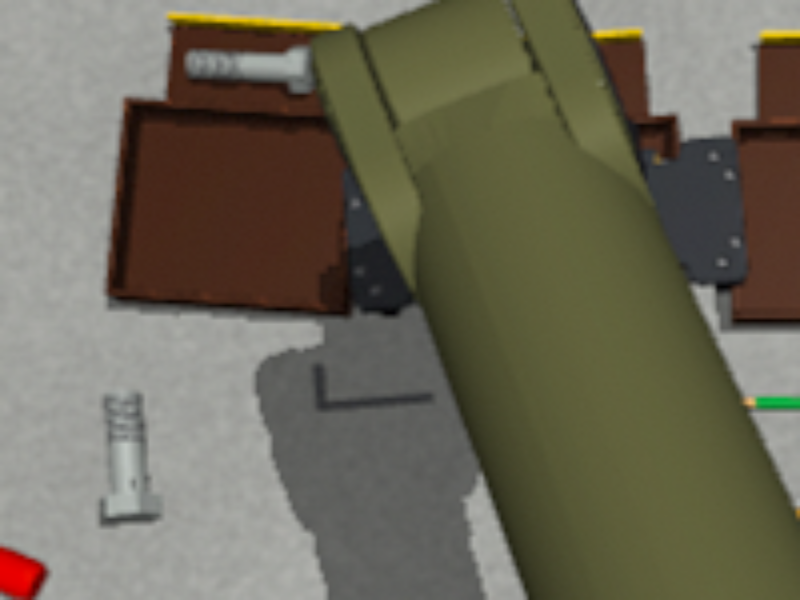

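```bash
python3 - <<'E'
from h import *
np.set_printoptions(precision=4,suppress=True)
T=wT()
for u,v in [(162,165),(255,163),(349,164),(176,172),(338,171)]: print(u,v,wpix2w(T,u,v,.028))
print('nut front top corner',wpix2w(T,255,187,.0553+.016))
print('nut front bottom corner',wpix2w(T,255,187,.0553-.008))
print('small',pix2w('scene',311.5,261.2,.020))
for y in [.05,.079,.11]: print(w2pix('scene',[.697,y,.028]))
E
```

```text
162 165 [0.5797 0.0113 0.028 ]
255 163 [0.5732 0.0722 0.028 ]
349 164 [0.5676 0.1338 0.028 ]
176 172 [0.5837 0.021  0.028 ]
338 171 [0.5731 0.127  0.028 ]
nut front top corner [0.5748 0.0723 0.0713]
nut front bottom corner [0.5828 0.0731 0.0473]
small [0.6702 0.0815 0.02  ]
(np.float64(300.82648122249054), np.float64(274.04218527477))
(np.float64(314.44507554683), np.float64(270.97373585907894))
(np.float64(328.88458664267984), np.float64(267.72032303762944))
```

```bash
python3 -m pendant '{"xyz":[[0.007,0,0],[0,0,-0.015],[0,0,-0.01],[0,0,-0.005],[0,0,0]],"turn":[0,0,0,0,0]}'; python3 -c "from h import *
st()"
```

```text
time_s: 18.45
tool_pos: [0.6199, 0.0766, 0.0181]
tool_rot: [-3.1, 87.9, 2.2]
force: [0.1, -0.3, -1.6]
grip_width: 0.0459
t 18.45 tcp [0.6199 0.0766 0.0181] jaw yaw 95.3 xax [ 0.037  0.001 -0.999] F [ 0.1 -0.3 -1.6] w 0.0459 q [ 20.  29. -37. 100.  21.  56.  71.]
```

```bash
python3 -m pendant '{"xyz":[[0.001,0,-0.003],[0,0,-0.002],[0,0,0]],"turn":[0,0,0]}'; python3 -c "from h import *
st()"
```

```text
time_s: 18.82
tool_pos: [0.6206, 0.0768, 0.0181]
tool_rot: [-8.1, 88.0, -2.7]
force: [0.2, -0.0, -2.4]
grip_width: 0.0458
t 18.82 tcp [0.6206 0.0768 0.0181] jaw yaw 95.3 xax [ 0.035 -0.002 -0.999] F [ 0.2 -0.  -2.4] w 0.0458 q [ 20.  29. -37. 100.  21.  57.  70.]
```

```bash
python3 -m pendant '{"xyz":[[0,0,-0.003],[0,0,-0.003],[0,0,0]],"turn":[0,0,0]}'; python3 -c "from h import *
st()"
```

```text
time_s: 19.2
tool_pos: [0.6214, 0.077, 0.0177]
tool_rot: [-12.2, 87.9, -6.9]
force: [-0.7, 0.7, -2.5]
grip_width: 0.0456
t 19.2 tcp [0.6214 0.077  0.0177] jaw yaw 95.3 xax [ 0.037 -0.004 -0.999] F [-0.7  0.7 -2.5] w 0.0456 q [ 20.  29. -37.  99.  21.  56.  70.]
```

```bash
python3 -m pendant '{"xyz":[[0,0,-0.006],[0,0,0]],"turn":[0,0]}'; python3 -c "from h import *
st()"; python3 - <<'E'
from h import *
im=read_camera('scene');cv2.imwrite('pics/s9.png',cv2.resize(im[180:300,250:390],None,fx=5,fy=5,interpolation=cv2.INTER_CUBIC)[:,:,::-1])
im=read_camera('wrist');cv2.imwrite('pics/w9.png',im[:,:,::-1])
E
```

```text
time_s: 19.45
tool_pos: [0.6231, 0.0774, 0.0177]
tool_rot: [-14.9, 87.7, -9.6]
force: [-0.7, 0.0, -2.5]
grip_width: 0.0457
t 19.45 tcp [0.6231 0.0774 0.0177] jaw yaw 95.3 xax [ 0.04  -0.007 -0.999] F [-0.7  0.  -2.5] w 0.0457 q [ 20.  29. -37.  99.  22.  56.  70.]
```

View pics/s9.png

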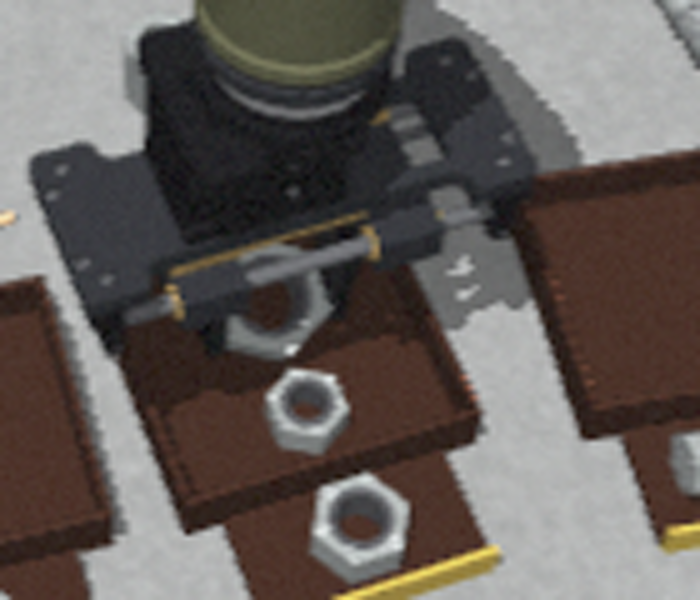

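View pics/w9.png

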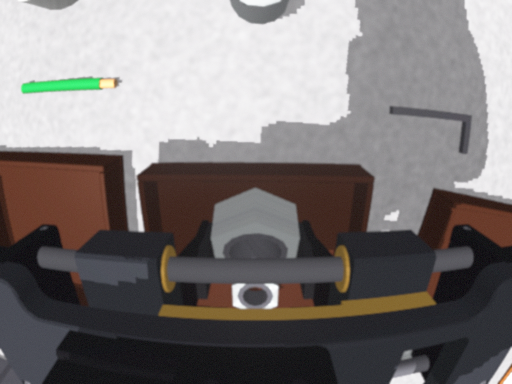

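```bash
python3 -c "from h import *
o=readout.get_obs();print(o['effort'].round(1),o['wrist_torque'],o['qpos'].round(2))";python3 -m pendant '{"xyz":[[-0.003,0,0.01],[0,0,0]],"turn":[0,0]}'; python3 -m pendant '{"xyz":[[0,0,-0.01]],"turn":[0]}';python3 -m pendant '{"xyz":[[0,0,-0.01]],"turn":[0]}'; python3 -c "from h import *
st()
o=readout.get_obs();print(o['effort'].round(1),o['wrist_torque'],o['qpos'].round(2))"
```

```text
[ -0.  -44.5  -7.9 -23.7   0.2  -0.3   0. ] [ 0.09605783  0.05623446 -0.03271687] [ 19.65  29.05 -36.92  99.38  21.6   56.36  69.96]
time_s: 19.8
tool_pos: [0.6193, 0.0773, 0.0262]
tool_rot: [-14.0, 87.8, -8.7]
force: [0.3, 0.1, -2.1]
grip_width: 0.0453
time_s: 19.92
tool_pos: [0.6196, 0.0772, 0.0165]
tool_rot: [-14.1, 87.7, -8.8]
force: [-12.3, -1.8, 37.7]
grip_width: 0.0456
time_s: 20.05
tool_pos: [0.6206, 0.0773, 0.0121]
tool_rot: [-18.2, 87.6, -12.9]
force: [-19.1, -5.3, 57.2]
grip_width: 0.0458
t 20.05 tcp [0.6206 0.0773 0.0121] jaw yaw 95.2 xax [ 0.04  -0.009 -0.999] F [-19.1  -5.3  57.2] w 0.0458 q [ 20.  29. -37. 100.  22.  56.  70.]
[ -1.  -19.2  -2.6 -14.    0.9  -6.5   0.1] [-1.07894822  3.69458362 -0.11259745] [ 19.52  29.18 -36.82  99.91  21.97  55.82  69.51]
```

```bash
python3 -m pendant '{"xyz":[[0,0,0],[0,0,0]],"turn":[0,0]}'; python3 - <<'E'
from h import *
st()
im=read_camera('wrist');cv2.imwrite('pics/w10.png',im[:,:,::-1])
im=read_camera('scene');cv2.imwrite('pics/s10.png',cv2.resize(im[180:300,250:390],None,fx=5,fy=5,interpolation=cv2.INTER_CUBIC)[:,:,::-1])
E
```

```text
time_s: 20.3
tool_pos: [0.6216, 0.0776, 0.013]
tool_rot: [-17.9, 87.5, -12.6]
force: [-0.8, 0.0, 1.3]
grip_width: 0.0455
t 20.3 tcp [0.6216 0.0776 0.013 ] jaw yaw 95.3 xax [ 0.042 -0.009 -0.999] F [-0.8  0.   1.3] w 0.0455 q [ 19.  29. -37. 100.  22.  56.  70.]
```

View pics/w10.png

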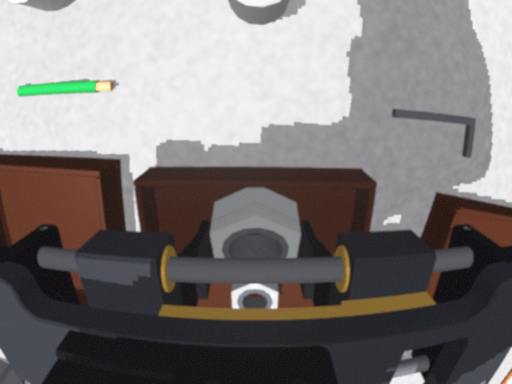

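View pics/s10.png

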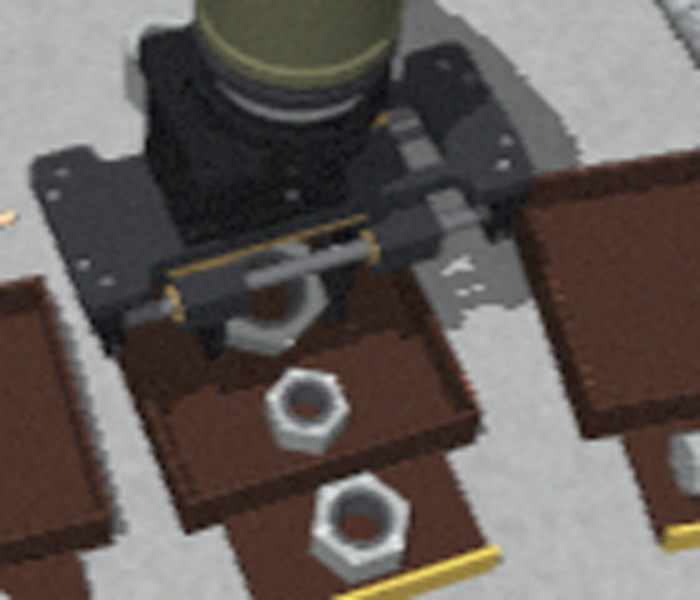

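```bash
python3 -m pendant '{"xyz":[[0,0,0],[0,0,0],[0,0,0],[0,0,0],[0,0,0.02],[0,0,0.03],[0,0,0.04],[0,0,0.03],[0,0,0]],"turn":[0,0,0,0,0,0,0,0,0]}' 0.72; python3 - <<'E'
from h import *
st()
im=read_camera('wrist');cv2.imwrite('pics/w11.png',im[:,:,::-1])
im=read_camera('scene');cv2.imwrite('pics/s11.png',cv2.resize(im[180:300,250:390],None,fx=5,fy=5,interpolation=cv2.INTER_CUBIC)[:,:,::-1])
E
```

```text
time_s: 21.52
tool_pos: [0.6208, 0.0782, 0.1398]
tool_rot: [-16.3, 87.5, -11.0]
force: [-0.1, 0.1, -0.5]
grip_width: 0.0627
t 21.52 tcp [0.6208 0.0782 0.1398] jaw yaw 95.3 xax [ 0.043 -0.008 -0.999] F [-0.1  0.1 -0.5] w 0.0627 q [ 22.  21. -40.  94.  16.  68.  74.]
```

View pics/w11.png

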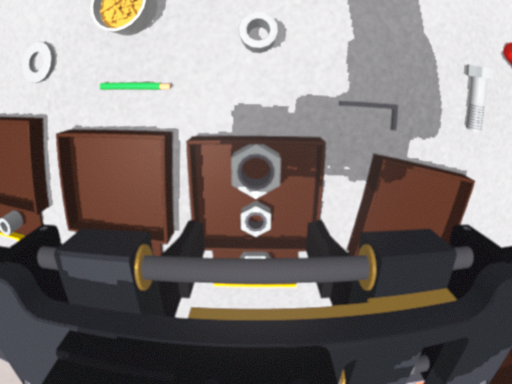

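View pics/s11.png

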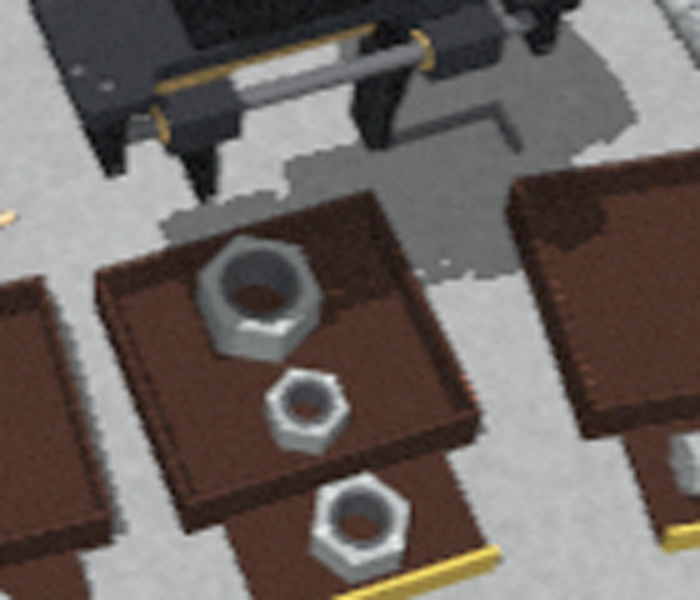

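Both nuts are flat in the nuts bin, apart and not stacked. The bolt is next.

```bash
python3 -m pendant '{"xyz":[[-0.016,0.029,0],[-0.016,0.029,0],[-0.016,0.029,0],[-0.016,0.029,0],[-0.016,0.029,0],[-0.016,0.029,0],[-0.016,0.029,0],[-0.016,0.029,0],[0,0,0],[0,0,0]],"turn":[0,0,0,0,0,0,0,0,0,0]}' 0.75; python3 - <<'E'
from h import *
st()
T=wT();im=read_camera('wrist');cv2.imwrite('pics/w12.png',im[:,:,::-1])
for d in pinpoint('wrist','bolt')[:3]: print(d['score'],(T@np.r_[d['at'],1])[:3])
E
```

```text
time_s: 22.88
tool_pos: [0.4776, 0.3098, 0.1225]
tool_rot: [-53.6, 88.7, -48.4]
force: [0.9, -0.1, 0.4]
grip_width: 0.0655
t 22.88 tcp [0.4776 0.3098 0.1225] jaw yaw 95.2 xax [ 0.015 -0.016 -1.   ] F [ 0.9 -0.1  0.4] w 0.0655 q [  4.  18. -47. 101.  16.  67.  47.]
0.98 [0.49637757 0.32178981 0.01523987]
```

View pics/w12.png

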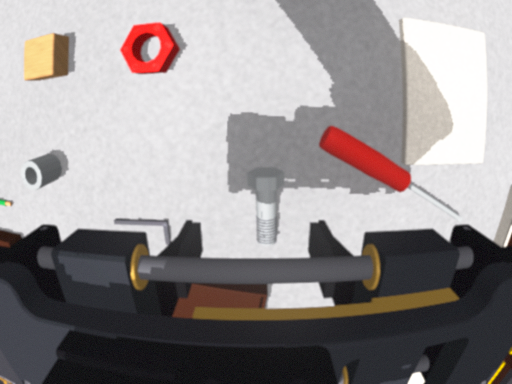

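```bash
python3 - <<'E'
from h import *
np.set_printoptions(precision=4,suppress=True)
T=wT()
for n,u,v,z in [('drv',325,150,.012),('drv2',345,165,.012),('drv3',395,190,.012),('head',267,181,.02),('tip',267,241,.015),('rectcorner',165,225,0)]: print(n,wpix2w(T,u,v,z))
E
```

```text
drv [0.4365 0.3695 0.012 ]
drv2 [0.4487 0.3915 0.012 ]
drv3 [0.4684 0.4511 0.012 ]
head [0.4697 0.3177 0.02  ]
tip [0.5339 0.3245 0.015 ]
rectcorner [0.5348 0.214  0.    ]
```

```bash
python3 -m pendant '{"xyz":[[0.013,0.011,-0.03],[0,0,-0.035],[0,0,-0.03],[0,0,-0.01],[0,0,0]],"turn":[0,0,0,0,0]}'; python3 -c "from h import *
st()"
```

```text
time_s: 23.6
tool_pos: [0.4959, 0.3155, 0.0154]
tool_rot: [-49.8, 88.6, -45.2]
force: [0.6, -0.6, 0.3]
grip_width: 0.0655
t 23.6 tcp [0.4959 0.3155 0.0154] jaw yaw 94.6 xax [ 0.018 -0.018 -1.   ] F [ 0.6 -0.6  0.3] w 0.0655 q [ -1.  28. -43. 103.  24.  58.  41.]
```

```bash
python3 -m pendant '{"xyz":[[-0.005,0.005,-0.006],[0,0,-0.004],[0,0,0]],"turn":[0.02,0,0]}'; python3 -c "from h import *
st()"
```

```text
time_s: 23.98
tool_pos: [0.4924, 0.3218, 0.0076]
tool_rot: [-40.8, 88.5, -35.0]
force: [-0.0, 0.8, 0.1]
grip_width: 0.0653
t 23.98 tcp [0.4924 0.3218 0.0076] jaw yaw 95.8 xax [ 0.022 -0.015 -1.   ] F [-0.   0.8  0.1] w 0.0653 q [ -1.  28. -43. 104.  25.  57.  41.]
```

```bash
python3 -m pendant '{"xyz":[[-0.001,0,-0.005],[0,0,0],[0,0,0],[0,0,0],[0,0,0],[0,0,0],[0,0,0],[0,0,0]],"turn":[0,0,0,0,0,0,0,0]}' 0 50; python3 -c "from h import *
st()"
```

```text
time_s: 24.98
tool_pos: [0.4919, 0.3215, 0.0031]
tool_rot: [-39.8, 88.4, -34.0]
force: [-0.5, 0.2, 0.1]
grip_width: 0.0186
t 24.98 tcp [0.4919 0.3215 0.0031] jaw yaw 95.8 xax [ 0.023 -0.016 -1.   ] F [-0.5  0.2  0.1] w 0.0186 q [ -2.  29. -43. 104.  25.  56.  41.]
```

```bash
python3 -m pendant '{"xyz":[[0,0,0.015],[0,0,0.025],[0,0,0.03],[0,0,0.02],[0,0,0]],"turn":[0,0,0,0,0]}'; python3 - <<'E'
from h import *
st()
T=wT();im=read_camera('wrist');cv2.imwrite('pics/w13.png',im[:,:,::-1])
im=read_camera('scene');cv2.imwrite('pics/s13.png',cv2.resize(im[140:260,320:460],None,fx=5,fy=5,interpolation=cv2.INTER_CUBIC)[:,:,::-1])
E
```

```text
time_s: 25.6
tool_pos: [0.4905, 0.3218, 0.097]
tool_rot: [-41.0, 88.5, -35.2]
force: [0.6, 1.1, -2.1]
grip_width: 0.0187
t 25.6 tcp [0.4905 0.3218 0.097 ] jaw yaw 95.8 xax [ 0.022 -0.015 -1.   ] F [ 0.6  1.1 -2.1] w 0.0187 q [  2.  22. -46. 100.  19.  65.  45.]
```

View pics/w13.png

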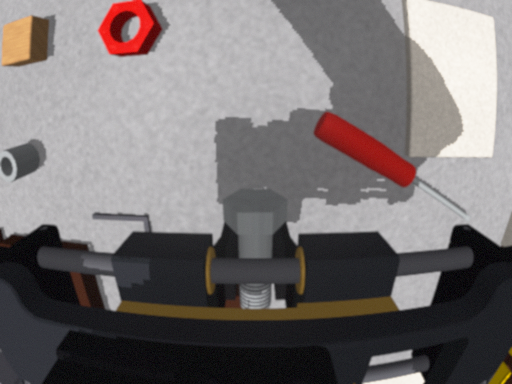

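View pics/s13.png

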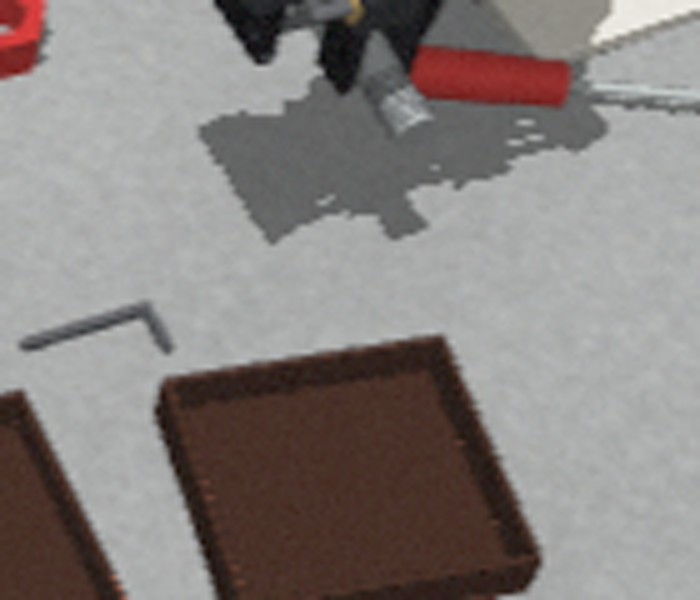

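```bash
python3 -m pendant '{"xyz":[[0.024,-0.0095,0],[0.024,-0.0095,0],[0.024,-0.0095,0],[0.024,-0.0095,0],[0.024,-0.0095,0],[0.024,-0.0095,0],[0,0,0],[0,0,0]],"turn":[-0.025,-0.025,-0.025,-0.025,-0.025,-0.025,0,0]}'; python3 - <<'E'
from h import *
st()
T=wT();im=read_camera('wrist');cv2.imwrite('pics/w14.png',im[:,:,::-1])
for d in pinpoint('wrist','bin_bolts')[:3]: print(d['score'],(T@np.r_[d['at'],1])[:3])
for d in pinpoint('wrist','bolt')[:3]: print(d['score'],(T@np.r_[d['at'],1])[:3])
E
```

```text
time_s: 26.7
tool_pos: [0.6402, 0.2511, 0.0814]
tool_rot: [-83.8, 88.3, -87.4]
force: [-1.0, 0.4, -1.8]
grip_width: 0.0189
t 26.7 tcp [0.6402 0.2511 0.0814] jaw yaw 86.4 xax [ 0.001 -0.03  -1.   ] F [-1.   0.4 -1.8] w 0.0189 q [  3.  34. -39.  85.  23.  70.  47.]
0.63 [0.64678963 0.26365899 0.00128691]
```

View pics/w14.png

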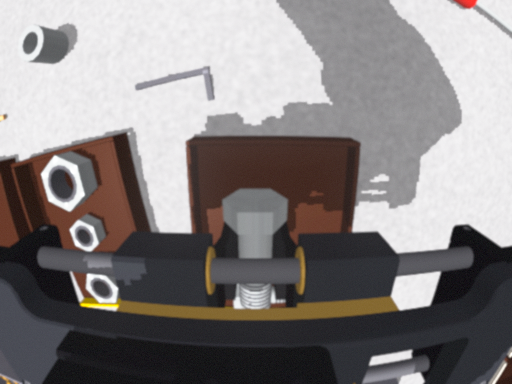

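```bash
python3 -m pendant '{"xyz":[[-0.002,0.011,-0.02],[0,0,-0.02],[0,0,-0.015],[0,0,-0.006],[0,0,0]],"turn":[0,0,0,0,0]}'; python3 -c "from h import *
st()"
```

```text
time_s: 27.48
tool_pos: [0.6353, 0.2644, 0.0156]
tool_rot: [-86.1, 88.3, -89.4]
force: [-0.1, 0.1, -2.6]
grip_width: 0.0187
t 27.48 tcp [0.6353 0.2644 0.0156] jaw yaw 86.7 xax [ 0.   -0.03 -1.  ] F [-0.1  0.1 -2.6] w 0.0187 q [  1.  38. -37.  87.  26.  64.  44.]
```

```bash
python3 -m pendant '{"xyz":[[0,0,-0.004],[0,0,-0.003],[0,0,0]],"turn":[0,0,0]}'; python3 -c "from h import *
st()"
```

```text
time_s: 27.85
tool_pos: [0.6365, 0.2644, 0.0096]
tool_rot: [-81.6, 88.3, -84.9]
force: [0.1, 0.3, -1.1]
grip_width: 0.0185
t 27.85 tcp [0.6365 0.2644 0.0096] jaw yaw 86.6 xax [ 0.003 -0.03  -1.   ] F [ 0.1  0.3 -1.1] w 0.0185 q [  1.  38. -37.  87.  26.  64.  44.]
```

```bash
python3 -m pendant '{"xyz":[[0,0,-0.0025],[0,0,0]],"turn":[0,0]}'; python3 -c "from h import *
st()"
```

```text
time_s: 28.1
tool_pos: [0.637, 0.2646, 0.0078]
tool_rot: [-79.1, 88.3, -82.5]
force: [-0.3, 0.6, -1.2]
grip_width: 0.0185
t 28.1 tcp [0.637  0.2646 0.0078] jaw yaw 86.6 xax [ 0.004 -0.029 -1.   ] F [-0.3  0.6 -1.2] w 0.0185 q [  1.  38. -37.  87.  26.  64.  44.]
```

Just above the floor, so I'm releasing.

```bash
python3 -m pendant '{"xyz":[[0,0,0],[0,0,0],[0,0,0],[0,0,0],[0,0,0.02],[0,0,0.03],[0,0,0.04],[0,0,0.03],[0,0,0]],"turn":[0,0,0,0,0,0,0,0,0]}' 0.55; python3 - <<'E'
from h import *
st()
im=read_camera('wrist');cv2.imwrite('pics/w15.png',im[:,:,::-1])
im=read_camera('scene');cv2.imwrite('pics/s15.png',cv2.resize(im[180:300,320:460],None,fx=5,fy=5,interpolation=cv2.INTER_CUBIC)[:,:,::-1])
E
```

```text
time_s: 29.22
tool_pos: [0.6385, 0.2662, 0.1391]
tool_rot: [-64.7, 88.4, -68.1]
force: [-0.6, 0.1, -0.7]
grip_width: 0.048
t 29.23 tcp [0.6385 0.2662 0.1391] jaw yaw 86.6 xax [ 0.01  -0.026 -1.   ] F [-0.6  0.1 -0.7] w 0.048 q [  2.  32. -40.  81.  22.  75.  47.]
```

View pics/w15.png

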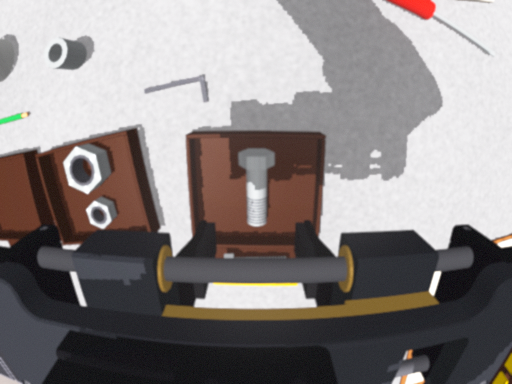

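View pics/s15.png

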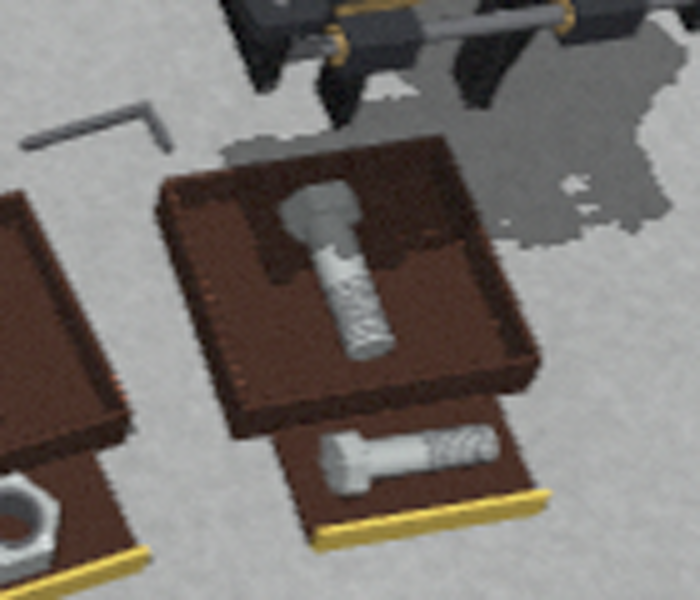

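```bash
python3 -m pendant '{"xyz":[[-0.0195,-0.0245,0],[-0.0195,-0.0245,0],[-0.0195,-0.0245,0],[-0.0195,-0.0245,0],[-0.0195,-0.0245,0],[-0.0195,-0.0245,0],[-0.0195,-0.0245,0],[-0.0195,-0.0245,0],[0,0,0],[0,0,0]],"turn":[0,0,0,0,0,0,0,0,0,0]}' 0.8; python3 - <<'E'
from h import *
st()
T=wT();im=read_camera('wrist');cv2.imwrite('pics/w16.png',im[:,:,::-1])
for d in pinpoint('wrist','sleeve')[:3]: print(d['score'],(T@np.r_[d['at'],1])[:3])
print(w2wpix(T,[.48,.068,.04]))
E
```

```text
time_s: 30.58
tool_pos: [0.466, 0.0603, 0.1215]
tool_rot: [-118.0, 87.9, -121.4]
force: [-0.4, 0.9, 0.4]
grip_width: 0.0698
t 30.57 tcp [0.466  0.0603 0.1215] jaw yaw 86.6 xax [-0.019 -0.031 -0.999] F [-0.4  0.9  0.4] w 0.0698 q [ 29.   4. -42. 113.   5.  65.  72.]
0.78 [0.48115042 0.06577922 0.01872225]
(np.float64(268.82989572871304), np.float64(213.19351988669712))
```

View pics/w16.png

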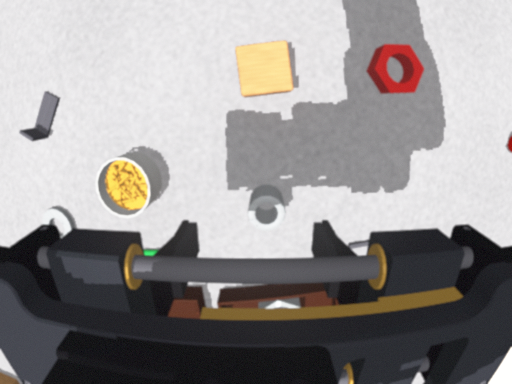

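```bash
python3 -m pendant '{"xyz":[[0.014,0.007,-0.02],[0,0,-0.03],[0,0,-0.035],[0,0,-0.01],[0,0,0]],"turn":[0,0,0,0,0]}'; python3 -c "from h import *
st()"
```

```text
time_s: 31.3
tool_pos: [0.4836, 0.0729, 0.0248]
tool_rot: [-118.7, 88.2, -121.8]
force: [0.2, -0.3, 1.2]
grip_width: 0.0695
t 31.3 tcp [0.4836 0.0729 0.0248] jaw yaw 87.0 xax [-0.016 -0.026 -1.   ] F [ 0.2 -0.3  1.2] w 0.0695 q [ 25.  15. -41. 115.  14.  55.  64.]
```

```bash
python3 -m pendant '{"xyz":[[-0.003,-0.005,-0.009],[0,0,-0.009],[0,0,0],[0,0,0],[0,0,0],[0,0,0],[0,0,0],[0,0,0],[0,0,0]],"turn":[0,0,0,0,0,0,0,0,0]}' 0 30; python3 -c "from h import *
st()"
```

```text
time_s: 32.42
tool_pos: [0.4827, 0.0676, 0.0085]
tool_rot: [-109.6, 88.3, -112.7]
force: [0.3, 0.0, -0.8]
grip_width: 0.0334
t 32.42 tcp [0.4827 0.0676 0.0085] jaw yaw 86.9 xax [-0.011 -0.027 -1.   ] F [ 0.3  0.  -0.8] w 0.0334 q [ 24.  16. -40. 117.  15.  53.  63.]
```

```bash
python3 -m pendant '{"xyz":[[0,0,0.02],[0,0,0.03],[0,0,0.035],[0,0,0.025],[0,0,0]],"turn":[0,0,0,0,0]}'; python3 -m pendant '{"xyz":[[0.015,-0.033,0.002],[0.015,-0.033,0.002],[0.015,-0.033,0.002],[0.015,-0.033,0.002],[0.015,-0.033,0.002],[0.015,-0.033,0.002],[0.015,-0.033,0.002],[0.015,-0.033,0.002],[0.015,-0.033,0],[0,0,0]],"turn":[0,0,0,0,0,0,0,0,0,0]}'; python3 - <<'E'
from h import *
st()
T=wT();im=read_camera('wrist');cv2.imwrite('pics/w17.png',im[:,:,::-1])
for d in pinpoint('wrist','bin_sleeves')[:3]: print(d['score'],(T@np.r_[d['at'],1])[:3])
E
```

```text
time_s: 33.05
tool_pos: [0.4807, 0.0679, 0.1202]
tool_rot: [-115.8, 88.3, -118.8]
force: [-0.2, -0.3, -2.3]
grip_width: 0.0333
time_s: 34.3
tool_pos: [0.6096, -0.237, 0.1167]
tool_rot: [-147.8, 87.5, -150.6]
force: [0.1, 0.5, -2.8]
grip_width: 0.0328
t 34.3 tcp [ 0.6096 -0.237   0.1167] jaw yaw 87.2 xax [-0.037 -0.021 -0.999] F [ 0.1  0.5 -2.8] w 0.0328 q [ 41.  27. -30.  87.  16.  71.  95.]
0.66 [ 0.62424113 -0.25776344 -0.00100109]
```

View pics/w17.png

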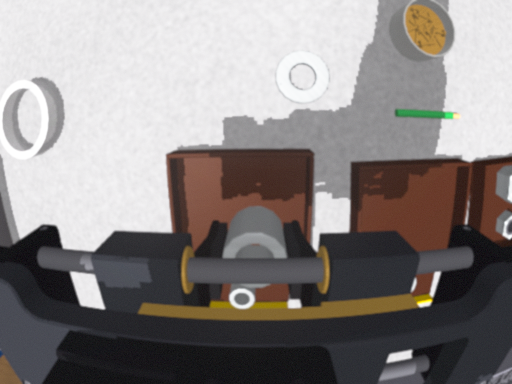

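```bash
python3 -m pendant '{"xyz":[[0.015,-0.015,-0.01],[0,0,-0.025],[0,0,-0.025],[0,0,-0.015],[0,0,0]],"turn":[0,0,0,0,0]}'; python3 -c "from h import *
st()"
```

```text
time_s: 35.02
tool_pos: [0.6239, -0.2378, 0.038]
tool_rot: [-158.9, 87.6, -160.9]
force: [-0.3, -0.7, -0.8]
grip_width: 0.033
t 35.02 tcp [ 0.6239 -0.2378  0.038 ] jaw yaw 88.1 xax [-0.04  -0.014 -0.999] F [-0.3 -0.7 -0.8] w 0.033 q [ 39.  33. -29.  89.  18.  65.  94.]
```

```bash
python3 -m pendant '{"xyz":[[0.001,-0.014,0],[0,0,-0.01],[0,0,-0.008],[0,0,0]],"turn":[0,0,0,0]}'; python3 -c "from h import *
st()"
```

```text
time_s: 35.52
tool_pos: [0.6264, -0.2535, 0.0214]
tool_rot: [-154.7, 87.7, -156.7]
force: [0.2, -0.1, -2.2]
grip_width: 0.0335
t 35.52 tcp [ 0.6264 -0.2535  0.0214] jaw yaw 88.1 xax [-0.037 -0.016 -0.999] F [ 0.2 -0.1 -2.2] w 0.0335 q [ 40.  34. -28.  88.  19.  64.  95.]
```

```bash
python3 -m pendant '{"xyz":[[0,0,-0.004],[0,0,-0.003],[0,0,0]],"turn":[0,0,0]}'; python3 -c "from h import *
st()"
```

```text
time_s: 35.9
tool_pos: [0.6267, -0.2531, 0.0143]
tool_rot: [-154.6, 87.7, -156.6]
force: [-0.3, 0.7, -1.4]
grip_width: 0.0329
t 35.9 tcp [ 0.6267 -0.2531  0.0143] jaw yaw 88.1 xax [-0.036 -0.016 -0.999] F [-0.3  0.7 -1.4] w 0.0329 q [ 39.  35. -28.  88.  19.  63.  94.]
```

```bash
python3 -m pendant '{"xyz":[[0,0,-0.0015],[0,0,0]],"turn":[0,0]}'; python3 -c "from h import *
st()"
```

```text
time_s: 36.15
tool_pos: [0.627, -0.253, 0.013]
tool_rot: [-154.0, 87.8, -155.9]
force: [-0.0, 0.1, -1.9]
grip_width: 0.0329
t 36.15 tcp [ 0.627 -0.253  0.013] jaw yaw 88.1 xax [-0.035 -0.016 -0.999] F [-0.   0.1 -1.9] w 0.0329 q [ 39.  35. -28.  88.  19.  63.  94.]
```

```bash
python3 -m pendant '{"xyz":[[0,0,-0.0005],[0,0,0],[0,0,0],[0,0,0],[0,0,0],[0,0,0.02],[0,0,0.03],[0,0,0.04],[0,0,0.03],[0,0,0]],"turn":[0,0,0,0,0,0,0,0,0,0]}' 0.65; python3 - <<'E'
from h import *
st()
im=read_camera('wrist');cv2.imwrite('pics/w18.png',im[:,:,::-1])
im=read_camera('scene');cv2.imwrite('pics/s18.png',cv2.resize(im[230:350,90:230],None,fx=5,fy=5,interpolation=cv2.INTER_CUBIC)[:,:,::-1])
E
```

```text
time_s: 37.4
tool_pos: [0.629, -0.253, 0.1436]
tool_rot: [-145.9, 88.0, -147.8]
force: [-0.1, 0.1, 0.9]
grip_width: 0.0568
t 37.4 tcp [ 0.629  -0.253   0.1436] jaw yaw 88.1 xax [-0.029 -0.018 -0.999] F [-0.1  0.1  0.9] w 0.0568 q [ 41.  28. -30.  82.  16.  75.  97.]
```

View pics/w18.png

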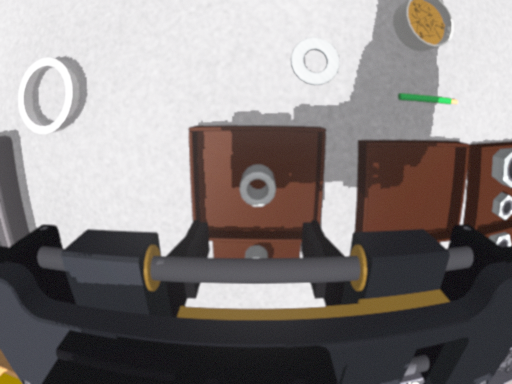

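View pics/s18.png

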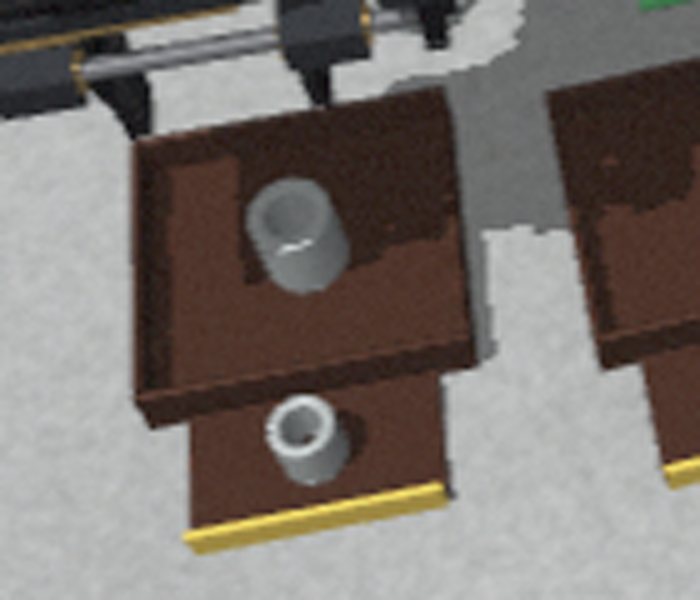

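```bash
python3 -m pendant '{"xyz":[[-0.02,0.01,-0.005],[-0.02,0.01,-0.005],[-0.02,0.01,-0.005],[-0.02,0.01,-0.005],[-0.02,0.01,0],[-0.02,0.01,0],[0,0,0],[0,0,0]],"turn":[0,0,0,0,0,0,0,0]}' 0.9; python3 - <<'E'
from h import *
st()
T=wT();im=read_camera('wrist');cv2.imwrite('pics/w19.png',im[:,:,::-1])
for d in pinpoint('wrist','washer')[:3]: print(d['score'],(T@np.r_[d['at'],1])[:3])
print(w2wpix(T,[.502,-.1885,.01]))
E
```

```text
time_s: 38.5
tool_pos: [0.496, -0.1892, 0.1081]
tool_rot: [-169.1, 87.0, -171.1]
force: [-0.0, -0.2, 0.2]
grip_width: 0.0785
t 38.5 tcp [ 0.496  -0.1892  0.1081] jaw yaw 88.1 xax [-0.051 -0.008 -0.999] F [-0.  -0.2  0.2] w 0.0785 q [ 46.  14. -33. 105.   9.  67.  98.]
0.93 [ 0.50046181 -0.19649148  0.00829122]
(np.float64(257.97487572433806), np.float64(202.78773395458043))
```

View pics/w19.png

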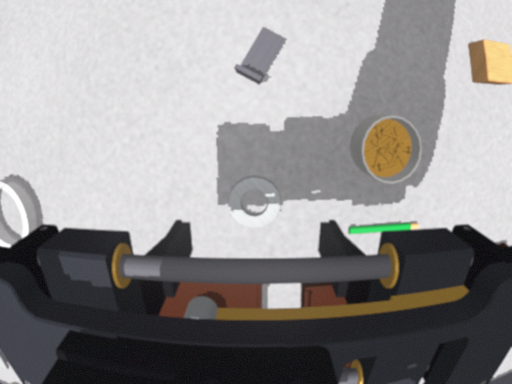

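```bash
python3 -m pendant '{"xyz":[[0.006,-0.001,-0.02],[0,0,-0.03],[0,0,-0.03],[0,0,-0.008],[0,0,0]],"turn":[0,0,0,0,0]}'; python3 -c "from h import *
st()"
```

```text
time_s: 39.22
tool_pos: [0.5046, -0.1902, 0.0135]
tool_rot: [-172.1, 87.1, -174.0]
force: [0.3, 0.5, 1.1]
grip_width: 0.0783
t 39.23 tcp [ 0.5046 -0.1902  0.0135] jaw yaw 88.1 xax [-0.051 -0.005 -0.999] F [0.3 0.5 1.1] w 0.0783 q [ 44.  22. -31. 108.  14.  57.  94.]
```

```bash
python3 -m pendant '{"xyz":[[-0.002,0,-0.006],[0,0,-0.004],[0,0,0]],"turn":[0,0,0]}'; python3 -c "from h import *
st()"
```

```text
time_s: 39.6
tool_pos: [0.5042, -0.1909, 0.0047]
tool_rot: [-169.8, 87.2, -171.7]
force: [-0.1, -0.5, -0.7]
grip_width: 0.0783
t 39.6 tcp [ 0.5042 -0.1909  0.0047] jaw yaw 88.1 xax [-0.048 -0.007 -0.999] F [-0.1 -0.5 -0.7] w 0.0783 q [ 44.  22. -31. 108.  15.  56.  94.]
```

```bash
python3 -m pendant '{"xyz":[[-0.002,0,-0.002],[0,0,0],[0,0,0],[0,0,0],[0,0,0],[0,0,0],[0,0,0],[0,0,0]],"turn":[0,0,0,0,0,0,0,0]}' 0 30; python3 -c "from h import *
st()"
```

```text
time_s: 40.6
tool_pos: [0.5027, -0.1912, 0.0036]
tool_rot: [-168.2, 87.3, -170.1]
force: [0.5, 0.1, -0.1]
grip_width: 0.0488
t 40.6 tcp [ 0.5027 -0.1912  0.0036] jaw yaw 88.1 xax [-0.046 -0.008 -0.999] F [ 0.5  0.1 -0.1] w 0.0488 q [ 44.  22. -31. 109.  15.  56.  94.]
```

```bash
python3 -m pendant '{"xyz":[[0,0,0.015],[0,0,0.03],[0,0,0.035],[0,0,0.02],[0,0,0]],"turn":[0,0,0,0,0]}' 0 40; python3 -m pendant '{"xyz":[[0.02,0.0155,0.001],[0.02,0.0155,0.001],[0.02,0.0155,0.001],[0.02,0.0155,0.001],[0.02,0.0155,0.001],[0.02,0.0155,0.001],[0.02,0.0155,0.001],[0,0,0],[0,0,0]],"turn":[0,0,0,0,0,0,0,0,0]}'; python3 - <<'E'
from h import *
st()
T=wT();im=read_camera('wrist');cv2.imwrite('pics/w20.png',im[:,:,::-1])
for d in pinpoint('wrist','bin_washers')[:3]: print(d['score'],(T@np.r_[d['at'],1])[:3])
E
```

```text
time_s: 41.22
tool_pos: [0.5026, -0.1906, 0.1096]
tool_rot: [-167.8, 87.4, -169.7]
force: [0.1, -0.7, -2.1]
grip_width: 0.0485
time_s: 42.35
tool_pos: [0.6402, -0.0795, 0.1087]
tool_rot: [-171.7, 86.6, -173.7]
force: [0.8, -1.2, -1.9]
grip_width: 0.0485
t 42.35 tcp [ 0.6402 -0.0795  0.1087] jaw yaw 88.0 xax [-0.058 -0.006 -0.998] F [ 0.8 -1.2 -1.9] w 0.0485 q [ 30.  28. -34.  87.  17.  73.  81.]
```

View pics/w20.png

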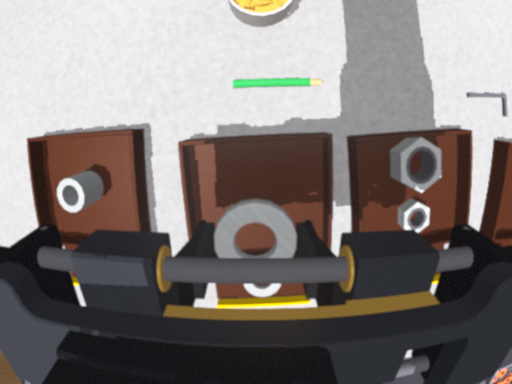

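```bash
python3 -m pendant '{"xyz":[[0.002,0,-0.02],[0,0,-0.03],[0,0,-0.02],[0,0,-0.01],[0,0,0]],"turn":[0,0,0,0,0]}'; python3 -c "from h import *
st()"
```

```text
time_s: 43.08
tool_pos: [0.64, -0.0829, 0.0235]
tool_rot: [-170.1, 86.5, -172.4]
force: [0.4, 0.4, -0.3]
grip_width: 0.0484
t 43.08 tcp [ 0.64   -0.0829  0.0235] jaw yaw 87.7 xax [-0.06  -0.008 -0.998] F [ 0.4  0.4 -0.3] w 0.0484 q [ 29.  33. -33.  91.  20.  65.  79.]
```

```bash
python3 -m pendant '{"xyz":[[0.002,0.002,-0.006],[0,0,-0.006],[0,0,0]],"turn":[0,0,0]}'; python3 -c "from h import *
st()"
```

```text
time_s: 43.45
tool_pos: [0.6438, -0.0806, 0.0126]
tool_rot: [-169.3, 86.7, -171.6]
force: [0.2, 0.2, -1.5]
grip_width: 0.0482
t 43.45 tcp [ 0.6438 -0.0806  0.0126] jaw yaw 87.7 xax [-0.056 -0.008 -0.998] F [ 0.2  0.2 -1.5] w 0.0482 q [ 29.  34. -32.  91.  20.  64.  78.]
```

```bash
python3 -m pendant '{"xyz":[[0,0,-0.003],[0,0,-0.001],[0,0,0]],"turn":[0,0,0]}'; python3 -c "from h import *
st()"
```

```text
time_s: 43.82
tool_pos: [0.6444, -0.0806, 0.0091]
tool_rot: [-168.8, 86.8, -171.1]
force: [-0.0, -0.2, -0.4]
grip_width: 0.0483
t 43.83 tcp [ 0.6444 -0.0806  0.0091] jaw yaw 87.8 xax [-0.055 -0.009 -0.998] F [-0.  -0.2 -0.4] w 0.0483 q [ 28.  34. -32.  91.  20.  63.  78.]
```

```bash
python3 -m pendant '{"xyz":[[0,0,0],[0,0,0],[0,0,0],[0,0,0],[0,0,0.01],[0,0,0.03],[0,0,0.04],[0,0,0.04],[0,0,0.02],[0,0,0]],"turn":[0,0,0,0,0,0,0,0,0,0]}' 0.78; python3 -m pendant '{"xyz":[[-0.035,0,0.03],[-0.035,0,0.03],[-0.035,0,0.03],[-0.035,0,0.03],[-0.035,0,0.03],[-0.035,0,0.02],[0,0,0]],"turn":[0,0,0,0,0,0,0]}'; python3 - <<'E'
from h import *
st()
im=read_camera('wrist');cv2.imwrite('pics/w21.png',im[:,:,::-1])
im=read_camera('scene');cv2.imwrite('pics/s21.png',cv2.resize(im[190:340,100:440],None,fx=2.3,fy=2.3,interpolation=cv2.INTER_CUBIC)[:,:,::-1])
im=read_camera('top');cv2.imwrite('pics/t21.png',im[:,:,::-1])
E
```

```text
time_s: 45.08
tool_pos: [0.6444, -0.0803, 0.1564]
tool_rot: [-168.2, 86.9, -170.4]
force: [0.4, 0.2, 0.1]
grip_width: 0.0682
time_s: 45.95
tool_pos: [0.4228, -0.0814, 0.3172]
tool_rot: [-175.3, 85.8, -177.7]
force: [-0.6, -0.3, -1.5]
grip_width: 0.0678
t 45.95 tcp [ 0.4228 -0.0814  0.3172] jaw yaw 87.6 xax [-0.072 -0.003 -0.997] F [-0.6 -0.3 -1.5] w 0.0678 q [ 45.  -7. -34.  99.  -3.  91.  99.]
```

View pics/w21.png

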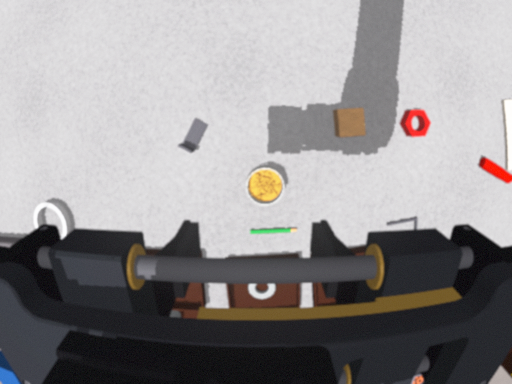

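View pics/s21.png

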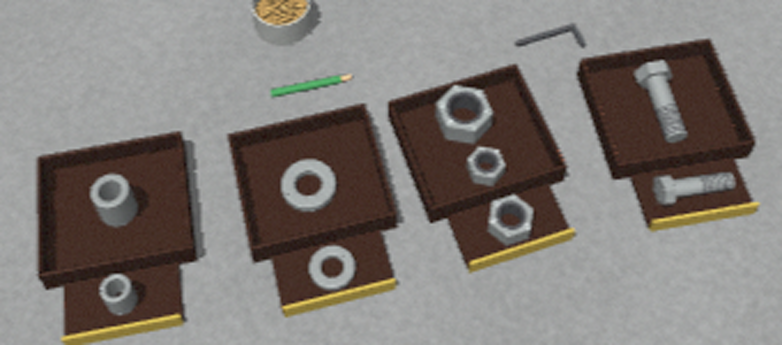

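View pics/t21.png

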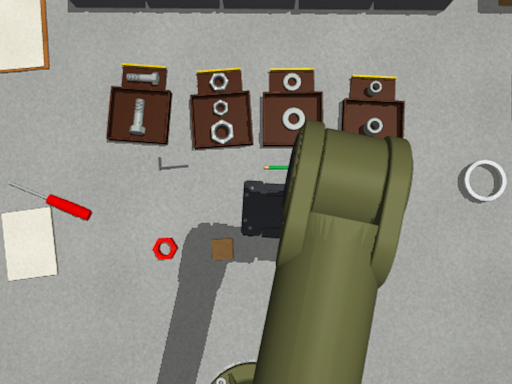

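```bash
python3 - <<'E'
from h import *
im=read_camera('top');a=cv2.resize(im[85:155,185:260],None,fx=7,fy=7,interpolation=cv2.INTER_CUBIC)
im=read_camera('scene');b=cv2.resize(im[210:290,265:350],None,fx=6,fy=6,interpolation=cv2.INTER_CUBIC)[:490]
h=min(len(a),len(b));cv2.imwrite('pics/z.png',cv2.resize(np.hstack([a[:h],b[:h]]),None,fx=.75,fy=.75)[:,:,::-1])
for n in ['tin','nut_large','nut_small','bolt','washer','sleeve']:print(n,[(round(d['score'],2),toworld('scene',d['at']).round(3).tolist()) for d in pinpoint('scene',n)[:2]])
st()
E
```

```text
tin [(0.91, [0.451, -0.068, -0.0])]
nut_large [(0.61, [0.354, 0.201, 0.01]), (0.56, [0.613, 0.08, 0.015])]
nut_small [(0.66, [0.669, 0.08, 0.011])]
bolt [(0.66, [0.643, 0.077, 0.001]), (0.58, [0.646, 0.263, 0.017])]
washer [(0.61, [0.646, -0.083, 0.011])]
sleeve []
t 46.5 tcp [ 0.4242 -0.0806  0.3164] jaw yaw 87.7 xax [-0.074 -0.    -0.997] F [-0.7 -0.7  0.4] w 0.0679 q [ 45.  -7. -34.  99.  -3.  91.  99.]
```

View pics/z.png

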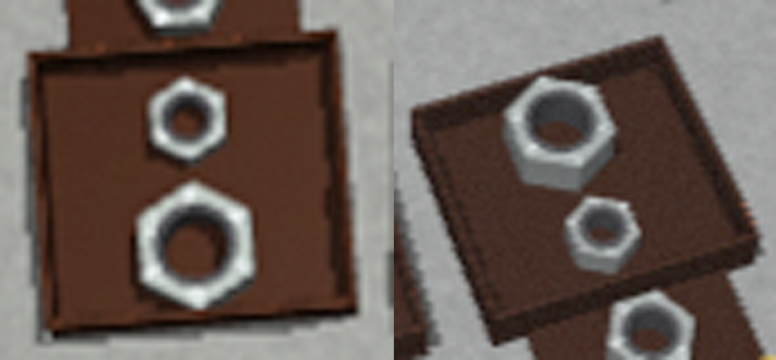

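The zoomed view shows both nuts flat and apart, clear of the walls. The tin has not moved, and the gripper is clear of everything.

```bash
python3 -c "
from cell import *
print(sign_off())"
```

```text
the job is handed in; nothing more can be done
None
```

All five fasteners are in the bins matching their samples, and I handed the job in at about 46.5 s of the 125 s. Both nuts are flat and apart in the nuts bin, the bolt is on its side, the washer is flat and the sleeve stands on end.

**Last checks:** The scene and top pictures show every piece on its bin floor, with nothing stacked. The tin is at (0.451, -0.068), within 2–4 mm of where it was first measured, which is within the network's accuracy. The gripper was open and high, touching nothing.

**What went wrong or disagreed:**
- **Large nut:** It brushed the front wall of the bin on the first descent and pitched in the grip. I lifted it, shifted it and pressed it down again. The tool force on that press reached about 57 N, under the 120 N wrist limit. I judged that the load went through the gripped nut and not the gripper body, but I did not measure it separately. The nut dropped flat on release.
- **Tool tilt:** The tool drifted up to about 4° off vertical over the job. The pieces still settled correctly.
- **Last network call:** It did not report the sleeve, although the picture shows it standing in its bin. It gave a wrong "bolt" at the nuts bin alongside the real one. It also still reports the red look-alike nut, which I left alone.

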